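# Pin the keeper flange of a film dispenser

### The job

Lock the film roll on its dispenser: push the linchpin that lies on the bench through the hole near the top of the spindle until its square block is home against the spindle, then swing the pin's wire ring over the top of the spindle and fully down onto the shank, so that it holds the pin. Let go of it, and leave the other things on the bench where they are.

Things in the scene. Friction and masses are not known exactly. Their poses are not given: they have to be found in the camera images.
- dispenser: Upright film dispenser, fixed: grey base 180 mm wide, film roll 124 mm wide, on it a flat keeper flange 88 mm wide, its top 140 mm above the bench; up through it a 22 mm square steel spindle, top 165 mm above the bench. Origin: centre of the base's underside, z up. The spindle's 12 mm cross hole with flared mouths runs level along y, right through; the pin may enter from either side.
- spindle_hole (a point): Centre of the spindle's cross hole, on the spindle's own axis, 150.5 mm above the bench, 10.5 mm above the keeper flange. Axes as the dispenser's: the hole runs along y, its mouths are 11 mm from this point to -y and +y. The dispenser's upright tear-off bar, 132 mm high, stands at x = +82, y = +48 mm from the spindle's axis.
- linchpin: Loose steel linchpin, 0.1 to 0.17 kg, lying level on its square block: 30 mm long (x), 18 mm wide and high, the part to grip. Origin: centre of the block's underside; x towards the tip, z up. On the axis 9 mm up: shank 9 mm thick from x = +15 to the tip at +62 mm, last 7 mm tapered; 8 mm wide eye behind, x = -14 to -28 mm. Home, the block's underside is 0 to 2 mm above the flange.
- pin_mid (a point): Point on the shank's axis 11 mm ahead of the block's front face (x = +26 mm, 9 mm above the underside). With the pin home it lies on spindle_hole. Axes as the linchpin's.
- pin_tip (a point): The pin's pointed tip, at x = +62 mm, 9 mm above the block's underside.
- ring_hinge (a point): Centre of the ring's hinge in the eye, at x = -21 mm, 9 mm above the block's underside. The hinge axis runs along the linchpin's y.
- ring_bow (a point): Middle of the ring's far end, the straight cross wire 25 mm wide, 72 mm from the hinge (centre of the 4 mm wire). The ring is a long loop of this wire, 45 mm wide over wire centres.
- ring (a joint): Ring angle, rad. 0: closed, far end lying on top of the shank 36 mm ahead of the block's front; 1.5 upright; 2.9 (stop) folded back almost level behind the block. It starts at 2.2 to 2.65. About the hinge the far end stands (angle + 0.09) rad above the tip's direction. Stiff hinge, 0.025 N m (0.4 N at the far end): it stays where it is left.
There are look-alikes about, which are no part of the job. There is more than one size of the dispenser; the job needs the smaller. Of the things shaped like the linchpin, the steel one is meant.

How it is judged:
By the outcome, as a careful person would: the job done as asked, in the order asked, and still so for the second after the job is handed in, with the robot touching nothing.
It also fails if it takes over 58 s, if anything falls off the work surface, if the arm or the gripper's body presses on something with over 40 N, if the wrist force passes 120 N, or if a joint passes its speed limit or range.

### The arm

A 6-joint arm with a two-finger parallel gripper is mounted at the origin on the work surface. World frame = base frame: x ahead of the robot, y to its left, z up, the work surface at z = 0. Lengths are in m, angles in rad, forces in N, time in s.
With the tool pointing down it reaches from about 0.25 to 0.725 m from the base axis. Payload 9.7 kg.
Tool frame: the origin (TCP) lies between the finger pads; the fingertips stand 19 mm ahead of it and the grasp point (between the pads) is the TCP (manip.finger_overhang is the distance from the TCP to the fingertips, in m); y points along the fingers, x is the direction in which the jaws open and shut, and the axes are right-handed (so a half turn about y gives the same grasp; the last joint's range is limited). The gripper opens to 85 mm and grips with 20 to 120 N. Pads are 22 mm wide; open, the fingers measure 114 mm over their backs; the gripper's body (76 mm by 85 mm) begins 54 mm behind the grasp point. The pads swing forward as they close: fully open they stand 13 mm farther back than shut.
Start: joints at [1.237, 0.087, 0.176, 1.66, 0, 1.571], TCP at [0.18, 0.52, 0.25] pointing down, gripper open.
Joint ranges: [-3.13, 3.13], [-0.85, 1.81], [-1.15, 1.24], [-2.2, 2.28], [-1.44, 1.52], [-3.14, 3.14]. Speed limits (rad/s): [2.22, 2.22, 2.57, 3.14, 3.14, 3.14].

### API

Orientations are given as a rotation vector (axis times angle).
In Python, from plant import sensors, vision, manip gives the robot as it stands.
- The arm moves only by the tool servo_tool, never from a script. Its argument "series" is a list of rows, each an object with "slide": the shift along the tool's x, y, z in units of 30 mm (1.0 is 30 mm), a list of three; "turn": the turn about the tool's y in units of 10 degrees (1.0 is 10 degrees). In form: [{"slide": [dx, dy, dz], "turn": turn}, ...]. A call has 1 to 8 rows; each row shifts and turns the commanded pose from where the row before left it, along the tool's axes as they then stand; what a row does not reach is not made up. A row lasts 1/8 s, in which the tool goes at most 62.5 mm and 10.7 degrees, less where a joint would pass 70% of its speed; a pose out of reach is approached as far as the arm can. A call is refused whole if a number of a shift passes 1 or a number of a turn 1, either way. A call with a gripper value outside its range is refused whole. "grip" is the opening, from 0 (shut) to 1 (fully open), set as the call begins (left out, the last holds). The fingers move at their own pace and stop on an object; "grip_force" is the grip in N (left out, the last holds). Time passes only in rows, so rows that do not move let the fingers close. It gives the time, the measured TCP pose, the force and the opening at its end, in the units of the state.
- sensors.get_obs(): the state, without advancing time (a new reading comes with each control period).
- vision.camera(name): name is "scene" or "top"; returns a dict with "frame" (400x640x3 uint8, blue, green, red), "z_map" (400x640 float32, m along the optical axis (not along the pixel's ray), 0 where there is no reading), "camera_matrix" (3x3 intrinsics, pixels), "distortion" ([k1, k2, p1, p2, k3] as OpenCV has them; the pictures are not rectified), "extrinsics" (4x4, takes a point from world to camera coordinates). Camera axes: x right, y up, looking along -z (the intrinsics and any distortion apply to the point x, -y, -z); pixel columns grow to the right and rows downward; lengths in m; the calibration is good to about 2 mm. A picture is of the moment at which its call begins.
- manip.hand_in(): hands the job in, once; it reports no verdict.
The state is a dict: "time": time; "q": joint angles; "joint_vel": joint speeds; "tau": joint torques, N m; "tcp_pos": TCP position; "orientation": TCP orientation; "wrist_force": force on the tool from outside, world axes, zero at the start; "torque": the same for the moment, N m; "grip_width": finger opening in m.
Only numpy, scipy, OpenCV 4.12 (cv2) and the standard library are available. Lean on these libraries where they do the work, as an engineer would, in place of code of your own. Each camera call takes 0.05 s, during which the arm holds its last target.

## Working session

There is one attempt and no reset: what is moved stays moved. The work goes in short steps, Python scripts to look and compute and a tool call to move; the robot and the scene stay as the last step left them, time stands still between calls to the robot, and variables do not carry over. Pictures are saved under pics/ and viewed, and the job is handed in when it is done.

Besides the shell and the picture viewer there is one more tool, called after "Call:" as name([rows], argument=value, ...), one row to a line, values as JSON. servo_tool: Moves the arm, as the interface text tells. Its arguments: {"type":"object","properties":{"series":{"type":"array"},"grip":{"type":"number"},"grip_force":{"type":"number"}},"required":["series"]}

```bash
ls; mkdir -p pics; cat > h.py <<'E'
import numpy as np,cv2
from plant import sensors,vision,manip
E
python3 - <<'E'
from h import *
import pickle
o=sensors.get_obs();print(o)
d={}
for n in("scene","top"):
    c=vision.camera(n);d[n]=c;cv2.imwrite(f"pics/{n}0.png",c["frame"]);print(n,c["camera_matrix"],c["distortion"],c["extrinsics"])
pickle.dump(d,open("c0.pkl","wb"))
E
```

```text
pics
{'time': 0.0, 'q': array([1.23698392e+00, 8.74822810e-02, 1.75161316e-01, 1.65976594e+00,
       1.18352655e-05, 1.57081351e+00]), 'joint_vel': array([ 3.94787890e-04,  1.11925125e-03, -2.98294296e-04, -1.41239517e-03,
       -6.99219704e-05, -2.80575239e-05]), 'tau': array([-1.83388926e-03, -5.20386887e+01,  4.64805079e+01,  1.62930926e-02,
       -1.22495812e-04, -6.06782997e-07]), 'tcp_pos': array([0.18014439, 0.51947184, 0.24958477]), 'orientation': array([-1.34959373, -0.9590891 ,  0.96084142]), 'wrist_force': array([ 0.70043272, -0.39593932, -0.1470833 ]), 'torque': array([ 0.02387601, -0.03152481,  0.01925001]), 'grip_width': 0.08518719664815093}
scene [[471.27412969   0.         322.15490578]
 [  0.         471.27412969 205.45706443]
 [  0.           0.           1.        ]] [0.01099361 0.         0.         0.         0.        ] [[-7.77776754e-01  6.28540573e-01 -2.60491588e-04  2.92422599e-01]
 [-5.37288791e-01 -6.64643625e-01  5.19200931e-01  1.80334481e-01]
 [ 3.26165717e-01  4.03962374e-01  8.54652166e-01 -1.30931349e+00]
 [ 0.00000000e+00  0.00000000e+00  0.00000000e+00  1.00000000e+00]]
top [[390.59650859   0.         316.71307095]
 [  0.         390.59650859 194.4173207 ]
 [  0.           0.           1.        ]] [-0.04361131  0.          0.          0.          0.        ] [[-0.00514853 -0.99969301  0.02423591  0.03032113]
 [ 0.99690397 -0.00322955  0.07856234 -0.43143419]
 [-0.07845995  0.02456536  0.99661456 -1.00610812]
 [ 0.          0.          0.          1.        ]]
```

View pics/scene0.png

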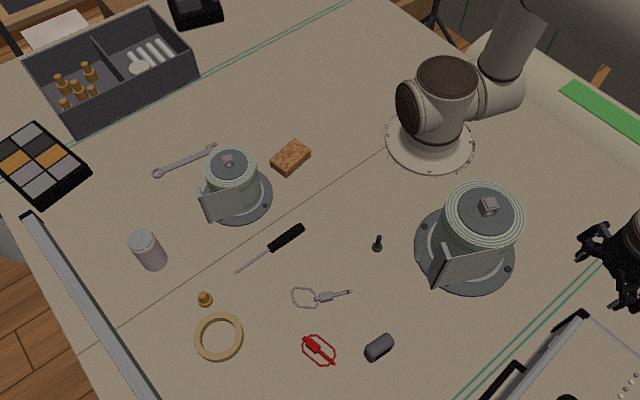

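View pics/top0.png

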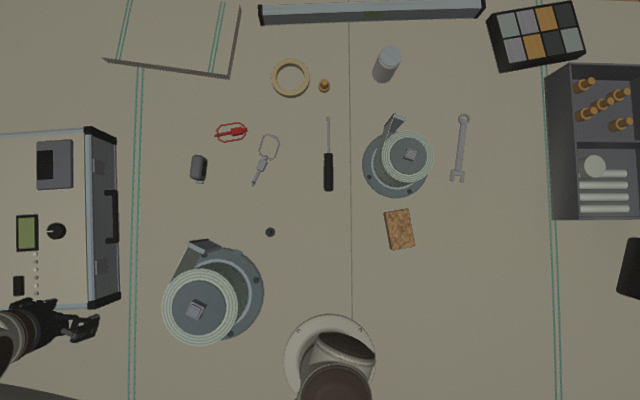

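The scene camera shows two dispensers: a larger one near (480,235) and a smaller one near (232,180). The steel linchpin is at (322,297), and a red look-alike is at (318,350). In the top view the small dispenser is at (397,165) and the pin at (262,160). Next I'll measure them.

```bash
cat >> h.py <<'E'
def rays(c,uv):
    uv=np.asarray(uv,float).reshape(-1,1,2)
    n=cv2.undistortPoints(uv,c["camera_matrix"],c["distortion"]).reshape(-1,2)
    d=np.c_[n[:,0],-n[:,1],-np.ones(len(n))]
    E=c["extrinsics"];R,t=E[:3,:3],E[:3,3]
    return -R.T@t, d@R
def onz(c,uv,z):
    o,d=rays(c,uv); s=(z-o[2])/d[:,2]; return o+d*s[:,None]
def cloud(c):
    H,W=c["z_map"].shape
    u,v=np.meshgrid(np.arange(W),np.arange(H))
    o,d=rays(c,np.c_[u.ravel(),v.ravel()])
    P=o+d*c["z_map"].reshape(-1,1)
    P[c["z_map"].ravel()==0]=np.nan
    return P.reshape(H,W,3)
def proj(c,P):
    E=c["extrinsics"];q=np.asarray(P).reshape(-1,3)@E[:3,:3].T+E[:3,3]
    q=q*[1,-1,-1]
    return cv2.projectPoints(q,np.zeros(3),np.zeros(3),c["camera_matrix"],c["distortion"])[0].reshape(-1,2)
E
python3 - <<'E'
from h import *
import pickle
d=pickle.load(open("c0.pkl","rb"))
for n,box in(("top",[(350,110,445,205),(155,235,270,350)]),("scene",[(190,140,280,230),(405,170,530,300)])):
    c=d[n];P=cloud(c)
    f=P[...,2][np.isfinite(P[...,2])];print(n,"bench z med",np.median(f))
    for b in box:
        Q=P[b[1]:b[3],b[0]:b[2]].reshape(-1,3);Q=Q[np.isfinite(Q[:,2])]
        h,e=np.histogram(Q[:,2],np.arange(-.01,.22,.005));print([(round(x*1000),int(y)) for x,y in zip(e,h) if y>15])
for n,(x,y,w,h) in(("top",(340,100,120,110)),("scene",(180,130,110,110)),("top",(200,110,100,90)),("scene",(270,260,110,70))):
    im=d[n]["frame"][y:y+h,x:x+w];cv2.imwrite(f"pics/z_{n}_{x}.png",cv2.resize(im,None,fx=6,fy=6,interpolation=cv2.INTER_CUBIC)[:600,:800])
E
```

```text
top bench z med 0.001993269961475308
[(-5, 1520), (0, 3335), (5, 468), (10, 621), (15, 115), (20, 16), (25, 30), (30, 25), (35, 30), (40, 32), (45, 30), (50, 30), (55, 25), (60, 32), (65, 35), (70, 30), (75, 34), (80, 32), (85, 32), (90, 35), (95, 30), (100, 37), (105, 39), (110, 36), (115, 43), (120, 38), (125, 39), (130, 453), (135, 930), (140, 710), (145, 18), (160, 58), (165, 34)]
[(-5, 2210), (0, 2841), (5, 185), (10, 1004), (15, 598), (20, 129), (25, 29), (30, 41), (35, 29), (40, 38), (45, 38), (50, 38), (55, 31), (60, 44), (65, 34), (70, 39), (75, 47), (80, 39), (85, 44), (90, 58), (95, 48), (100, 42), (105, 46), (110, 53), (115, 50), (120, 59), (125, 50), (130, 48), (135, 58), (140, 57), (145, 59), (150, 61), (155, 75), (160, 59), (165, 57), (170, 101), (175, 1543), (180, 1143), (185, 1732), (190, 46), (210, 50)]
scene bench z med -0.0003334828091241526
[(-10, 109), (-5, 2309), (0, 937), (5, 635), (10, 303), (15, 76), (20, 82), (25, 105), (30, 113), (35, 68), (40, 67), (45, 76), (50, 66), (55, 68), (60, 71), (65, 72), (70, 65), (75, 74), (80, 84), (85, 82), (90, 71), (95, 87), (100, 78), (105, 97), (110, 83), (115, 88), (120, 105), (125, 136), (130, 800), (135, 772), (140, 165), (155, 28), (160, 57)]
[(-10, 128), (-5, 4222), (0, 2109), (5, 593), (10, 1306), (15, 408), (20, 91), (25, 56), (30, 77), (35, 66), (40, 65), (45, 63), (50, 78), (55, 71), (60, 66), (65, 71), (70, 69), (75, 76), (80, 82), (85, 65), (90, 98), (95, 74), (100, 91), (105, 95), (110, 98), (115, 116), (120, 111), (125, 119), (130, 121), (135, 134), (140, 126), (145, 129), (150, 137), (155, 141), (160, 150), (165, 150), (170, 253), (175, 1904), (180, 1055), (185, 999), (190, 41), (195, 23), (200, 24), (205, 30), (210, 82)]
```

View pics/z_top_340.png

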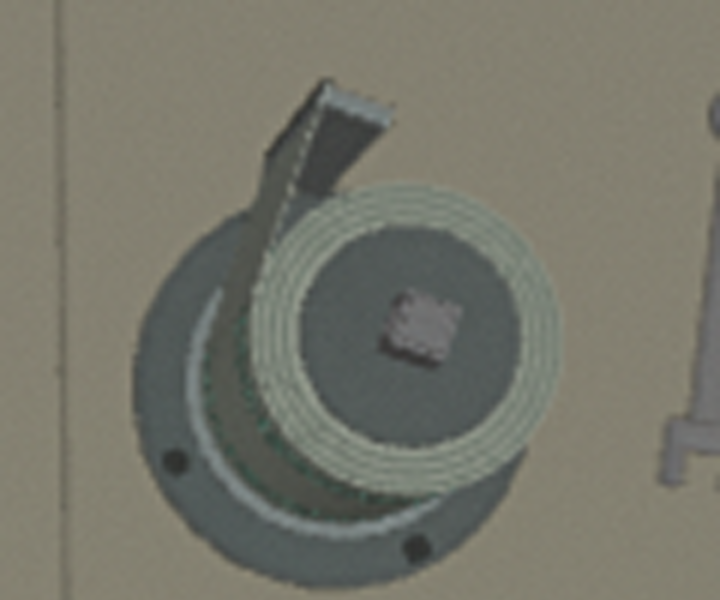

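View pics/z_scene_180.png

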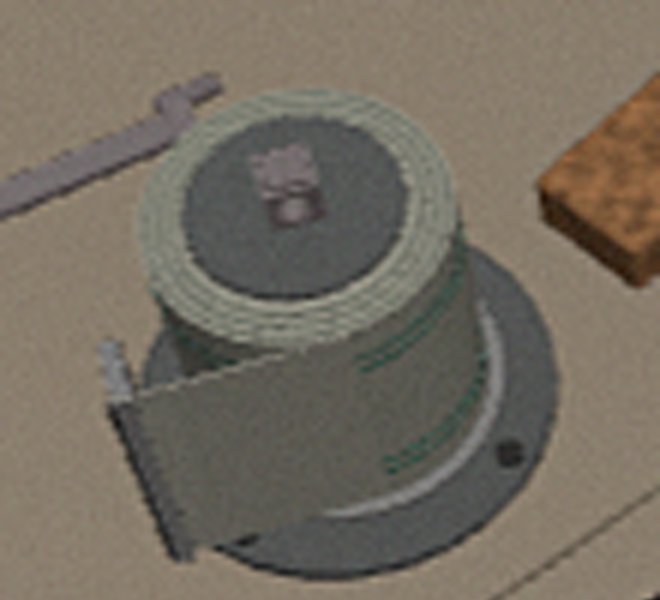

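View pics/z_top_200.png

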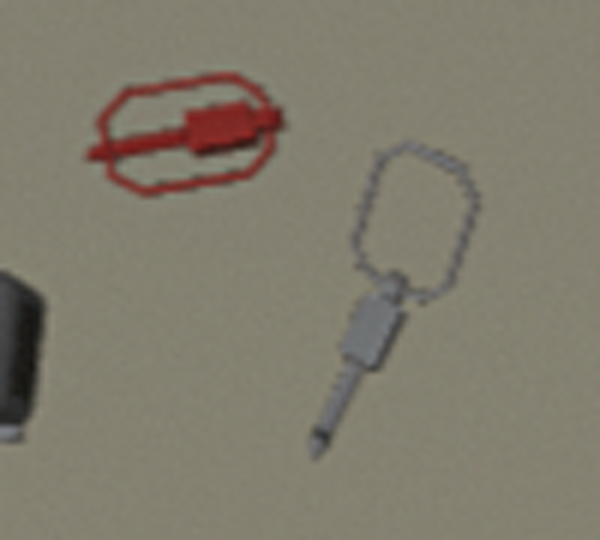

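View pics/z_scene_270.png

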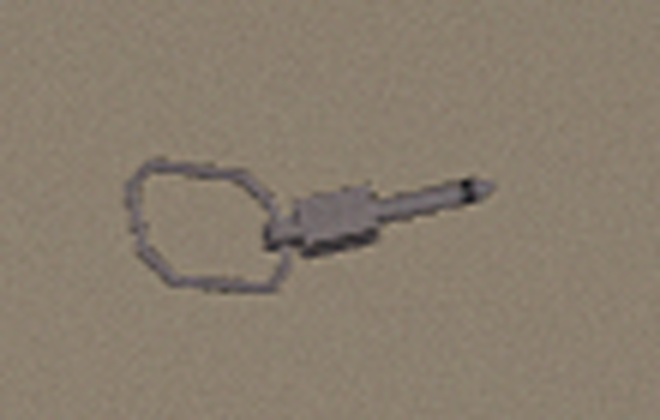

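```bash
python3 - <<'E'
from h import *
import pickle
d=pickle.load(open("c0.pkl","rb"))
bx={"top":(340,100,120,110),"scene":(180,130,110,110)}
sp={}
for n,(x,y,w,h) in bx.items():
    c=d[n];P=cloud(c)
    m=np.zeros(P.shape[:2],np.uint8);m[y:y+h,x:x+w]=(P[y:y+h,x:x+w,2]>.152)
    k,l,st,ce=cv2.connectedComponentsWithStats(m)
    i=1+np.argmax(st[1:,4]);print(n,st[i],ce[i])
    vu=np.argwhere(l==i)[:,::-1]
    Q=onz(c,vu,.165);print(" spindle top mean",Q.mean(0),"rect",cv2.minAreaRect((Q[:,:2]*1000).astype(np.float32)))
    # grey flange: dark bluish vs roll; print colors
    # base from z band 
    hsv=cv2.cvtColor(c["frame"],cv2.COLOR_BGR2HSV)
    f=((P[...,2]>.125)&(P[...,2]<.15)&(hsv[...,2]<112)).astype(np.uint8)
    g=np.zeros_like(f);g[y:y+h,x:x+w]=f[y:y+h,x:x+w];g=cv2.morphologyEx(g,cv2.MORPH_OPEN,np.ones((3,3)))
    k,l2,st,ce=cv2.connectedComponentsWithStats(g);i=1+np.argmax(st[1:,4])
    cn,_=cv2.findContours((l2==i).astype(np.uint8),cv2.RETR_EXTERNAL,cv2.CHAIN_APPROX_NONE)
    cn=max(cn,key=len).reshape(-1,2)
    W=onz(c,cn,.140)[:,:2];hl=cv2.convexHull((W*1000).astype(np.float32));print(" flange",cv2.minEnclosingCircle(hl),cv2.fitEllipse(hl))
    # linchpin mask
c=d["top"]
print("bar",onz(c,[[399.2,117.5]],.132))
# pin
for n,(x,y,w,h) in(("top",(245,125,45,75)),("scene",(280,275,85,45))):
    c=d[n];im=c["frame"][y:y+h,x:x+w].astype(int)
    bg=np.median(im.reshape(-1,3),0);print(n,bg)
    df=np.abs((im-bg)); ch=im[...,2]-im[...,0]; m=((bg[2]-bg[0])-ch>9).astype(np.uint8)
    cv2.imwrite(f"pics/m_{n}.png",cv2.resize(m*255,None,fx=8,fy=8,interpolation=0))
E
```

```text
top [404 148  13  13 108] [410.06481481 154.09259259]
 spindle top mean [ 0.51124089 -0.18080773  0.165     ] rect ((511.1689758300781, -180.57601928710938), (23.069164276123047, 24.39192008972168), 70.1721420288086)
 flange ((511.7710876464844, -182.41844177246094), 44.21556854248047) ((512.6333618164062, -182.67127990722656), (84.76911163330078, 87.43201446533203), 22.076656341552734)
scene [222 154  12  11  91] [227.52747253 158.79120879]
 spindle top mean [ 0.51220493 -0.17338884  0.165     ] rect ((512.71484375, -172.2871856689453), (28.519309997558594, 21.646177291870117), 69.03099060058594)
 flange ((511.9498596191406, -178.1807403564453), 45.05465316772461) ((511.6788024902344, -177.87619018554688), (86.80943298339844, 89.76358032226562), 174.84207153320312)
bar [[ 0.60545004 -0.16594992  0.132     ]]
top [113. 129. 132.]
scene [110. 127. 139.]
```

```bash
python3 - <<'E'
import cv2
a=cv2.imread("pics/m_top.png");b=cv2.imread("pics/m_scene.png")
import numpy as np
H=max(a.shape[0],b.shape[0]);o=np.zeros((600,360+440,3),np.uint8);o[:a.shape[0],:a.shape[1]]=a;b=cv2.resize(b,(430,int(430*45/85)),interpolation=0);o[:b.shape[0],365:365+430]=b
cv2.imwrite("pics/mm.png",o)
E
```

```text
(no output)
```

View pics/mm.png

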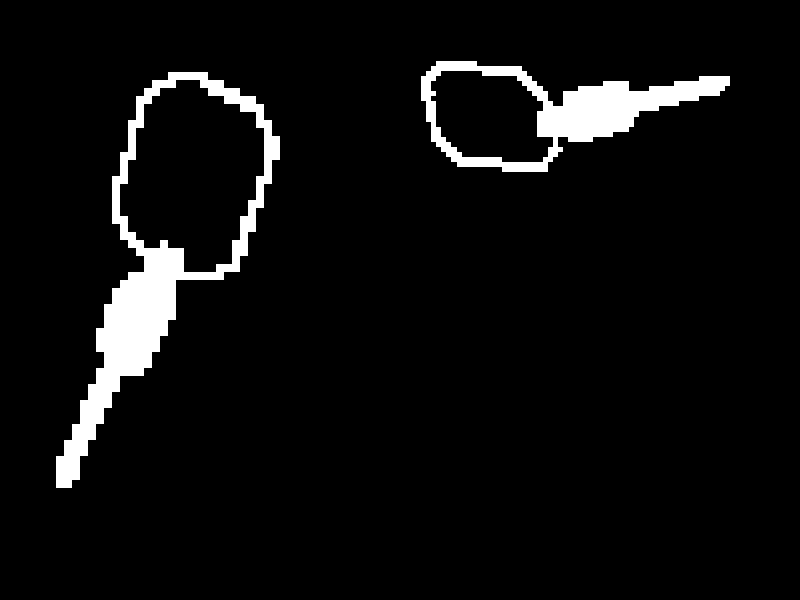

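```bash
cat >> h.py <<'E'
from scipy.spatial.transform import Rotation as Ro
def pinmask(c,box,thr=9):
    x,y,w,h=box
    im=c["frame"][y:y+h,x:x+w].astype(int);bg=np.median(im.reshape(-1,3),0)
    m=((bg[2]-bg[0])-(im[...,2]-im[...,0])>thr).astype(np.uint8)
    M=np.zeros(c["frame"].shape[:2],np.uint8);M[y:y+h,x:x+w]=m;return M
def tri(cs,uvs):
    A=np.zeros((3,3));b=np.zeros(3);L=[]
    for c,uv in zip(cs,uvs):
        o,d=rays(c,[uv]);d=d[0]/np.linalg.norm(d[0]);Q=np.eye(3)-np.outer(d,d);A+=Q;b+=Q@o;L.append((Q,o))
    p=np.linalg.solve(A,b);return p,[np.linalg.norm(Q@(p-o)) for Q,o in L]
E
python3 - <<'E'
from h import *
import pickle
d=pickle.load(open("c0.pkl","rb"))
tips=[]
for n,box,k in(("top",(245,125,45,75),(3,3)),("scene",(280,275,85,45),(3,3))):
    c=d[n];M=pinmask(c,box)
    b=cv2.morphologyEx(M,cv2.MORPH_OPEN,np.ones((6,6)))   # block
    vu=np.argwhere(b>0)[:,::-1]; bc=vu.mean(0)
    W=onz(c,vu,.016)[:,:2]*1000
    print(n,"block px",bc,len(vu),"world",W.mean(0),cv2.minAreaRect(W.astype(np.float32)))
    # solid part: all pixels ahead of block
    full=np.argwhere(M>0)[:,::-1]; G=onz(c,full,.009)[:,:2]*1000
    # tip= farthest from ring
    D=G-W.mean(0); far=D[np.argsort(-np.linalg.norm(D,axis=1))]
    sh=cv2.morphologyEx(M,cv2.MORPH_OPEN,np.ones((2,2)))
    q=np.argwhere(sh>0)[:,::-1];G=onz(c,q,.009)[:,:2]*1000;D=G-W.mean(0)
    ax=D[np.linalg.norm(D,axis=1)>25]
    # choose side of tip (world -x,+y)
    tipd=np.array([-.9,.42]);s=D@tipd
    S=G[(s>19)&(np.abs(D@np.array([.42,.9]))<15)]
    l=cv2.fitLine(S.astype(np.float32),cv2.DIST_L2,0,.01,.01).ravel()
    print(" shank n",len(S),"yaw",np.degrees(np.arctan2(l[1],l[0])),"pt",l[2:], "tip ext",S[np.argmax((S-W.mean(0))@tipd)])
print(Ro.from_rotvec(sensors.get_obs()["orientation"]).as_matrix().round(3))
E
```

```text
top block px [262.82022472 165.35955056] 89 world [508.70979254 169.84250567] ((508.3470764160156, 169.392822265625), (21.032453536987305, 29.197124481201172), 89.87841796875)
 shank n 45 yaw -23.253113 pt [473.96964 187.6255 ] tip ext [454.94900752 196.14301205]
scene block px [325.         297.78709677] 155 world [513.19045308 179.95280887] ((513.5872192382812, 178.7233123779297), (21.06669807434082, 38.17931365966797), 51.05460739135742)
 shank n 81 yaw -26.470669 pt [476.0254  195.02078] tip ext [453.6752898  204.04292431]
[[ 0.328 -0.    -0.945]
 [ 0.945 -0.001  0.328]
 [-0.001 -1.     0.   ]]
```

```bash
python3 - <<'E'
from h import *
import pickle
d=pickle.load(open("c0.pkl","rb"));T,S=d["top"],d["scene"]
# pin tip zoom6: top (315,455)->(200+52.5,110+75.8); scene (493,187)->(270+82.2,260+31.2)
def z(n,x,y):
    b={"t":(200,110),"s":(270,260),"T":(340,100),"S":(180,130)}[n];return (b[0]+(x-2.5)/6,b[1]+(y-2.5)/6)
for nm,a,b in(("tip",z("t",316,457),z("s",493,187)),("blocktop",z("t",373,328),z("s",335,212)),("eyeback",z("t",398,275),z("s",268,243)),
  ("spindletop",z("T",430,323),z("S",285,165)),("wirebow1",z("t",405,145),z("s",130,190)),("bar corner",z("T",327,85),z("S",105,345)),("bar corner2",z("T",390,120),z("S",118,402))):
    print(nm,[np.round(v*1000,1) for v in tri([T,S],[a,b])])
print([np.round(-c["extrinsics"][:3,:3].T@c["extrinsics"][:3,3],3) for c in(T,S)])
for n in d:
    P=cloud(d[n])
    for (x,y) in ((.5,.15),(.5,.0),(.45,-.05),(.55,.1),(.42,.12)):
        u,v=proj(d[n],[x,y,0])[0].astype(int);print(n,x,y,np.nanmedian(P[v-3:v+4,u-3:u+4,2]).round(4))
E
```

```text
tip [array([454.3, 200.4,   4.9]), array([0., 0., 0., ..., 0., 0., 0.], shape=(2000,))]
blocktop [array([510. , 174.1,  16.9]), array([0., 0., 0., ..., 0., 0., 0.], shape=(2000,))]
eyeback [array([535. , 164.6,   6.8]), array([0., 0., 0., ..., 0., 0., 0.], shape=(2000,))]
spindletop [array([ 511.3, -182.2,  162.6]), array([0., 0., 0., ..., 0., 0., 0.], shape=(2000,))]
wirebow1 [array([576. , 149.2,  96.2]), array([0., 0., 0., ..., 0., 0., 0.], shape=(2000,))]
bar corner [array([ 605.5, -147. ,  167.5]), array([0., 0., 0., ..., 0., 0., 0.], shape=(2000,))]
bar corner2 [array([ 607.3, -184.8,   88.4]), array([0., 0., 0., ..., 0., 0., 0.], shape=(2000,))]
[array([0.351, 0.054, 1.036]), array([0.751, 0.465, 1.025])]
scene 0.5 0.15 -0.0009
scene 0.5 0.0 0.0215
scene 0.45 -0.05 -0.001
scene 0.55 0.1 -0.0012
scene 0.42 0.12 -0.0003
top 0.5 0.15 0.0003
top 0.5 0.0 0.0254
top 0.45 -0.05 0.0005
top 0.55 0.1 0.0007
top 0.42 0.12 0.0009
```

The top and scene rays agree near: block (0.511, 0.173) with yaw 155°, and spindle (0.511, -0.182) with yaw about -20.5°. Tip to block measures 61.7 mm against the nominal 62. I'll enter from the dispenser's -y side, because the wrist then barely turns. First I move to a hover over the pin.

Call:
servo_tool([
  {"slide":[0,0,0],"turn":0.585},
  {"slide":[-0.4,0,-1],"turn":0},
  {"slide":[-0.4,0,-1],"turn":0},
  {"slide":[-0.4,0,-1],"turn":0},
  {"slide":[-0.4,0,-1],"turn":0},
  {"slide":[-0.4,0,-1],"turn":0},
  {"slide":[-0.4,0,-1],"turn":0},
  {"slide":[-0.4,0,-1],"turn":0},
], grip=0.8)

```text
time: 1.1
tcp_pos: [0.3356, 0.3539, 0.2499]
orientation: [-1.385, -0.882, 0.883]
wrist_force: [1.7, 0.4, 0.2]
grip_width: 0.0683
```

Call:
servo_tool([
  {"slide":[-0.4,0.3,-1],"turn":0},
  {"slide":[-0.4,0.5,-1],"turn":0},
  {"slide":[-0.4,0.7,-1],"turn":0},
  {"slide":[-0.4,0.7,-1],"turn":0},
  {"slide":[-0.4,0.7,-1],"turn":0},
  {"slide":[-0.4,0.7,-1],"turn":0},
  {"slide":[-0.4,0.7,-1],"turn":0},
  {"slide":[-0.2,0.4,-0.88],"turn":0},
])

```text
time: 2.1
tcp_pos: [0.5115, 0.1722, 0.1078]
orientation: [-1.384, -0.88, 0.883]
wrist_force: [-0.2, 1.4, -0.8]
grip_width: 0.0684
```

```bash
cat >> h.py <<'E'
def st():
    o=sensors.get_obs();R=Ro.from_rotvec(o["orientation"]).as_matrix()
    print("t",round(o["time"],2),"tcp",(o["tcp_pos"]*1000).round(1),"z yaw",np.degrees(np.arctan2(R[1,2],R[0,2])).round(2),"down",R[:,1].round(3),"q",o["q"].round(2),"F",o["wrist_force"].round(1),"w",round(o["grip_width"]*1000,1))
    return o,R
def snap(tag):
    import pickle
    d={}
    for n in("scene","top"):
        d[n]=vision.camera(n);cv2.imwrite(f"pics/{n}{tag}.png",d[n]["frame"])
    pickle.dump(d,open(f"c{tag}.pkl","wb"));return d
def crop(c,name,x,y,w,h,k):
    cv2.imwrite(f"pics/{name}.png",cv2.resize(c["frame"][y:y+h,x:x+w],None,fx=k,fy=k,interpolation=cv2.INTER_CUBIC))
E
python3 - <<'E'
from h import *
o,R=st();d=snap("1")
crop(d["scene"],"z1",250,190,160,120,5)
p=o["tcp_pos"];print(proj(d["scene"],[p,p+R[:,1]*.019]),proj(d["top"],[p,p+R[:,1]*.019]))
E
```

```text
t 2.1 tcp [511.5 172.2 107.8] z yaw 154.99 down [-0.002 -0.001 -1.   ] q [ 0.32  0.06 -0.13  1.38 -0.    0.76] F [-0.2  1.4 -0.8] w 68.4
[[323.50449957 278.98192303]
 [323.49353911 282.43737541]] [[257.51345662 158.36810425]
 [258.50172881 159.70572199]]
```

View pics/z1.png

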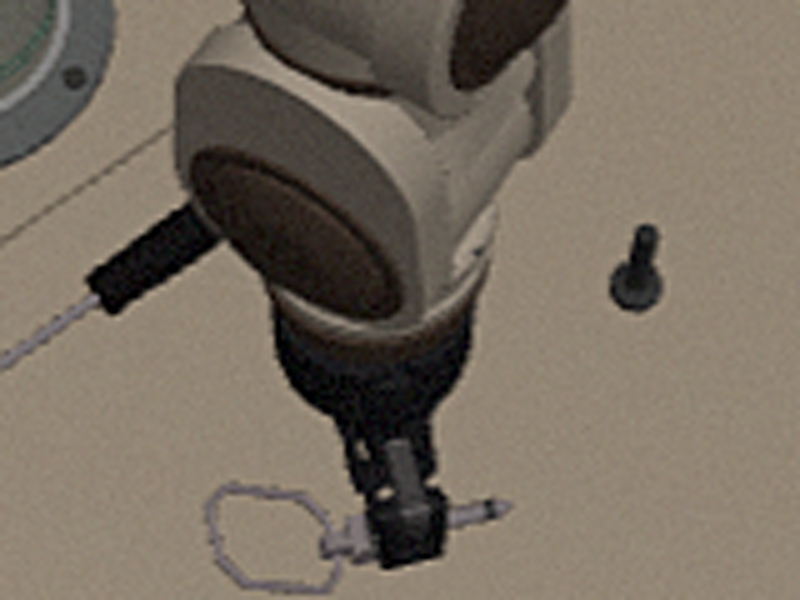

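```bash
python3 - <<'E'
from h import *
import pickle
d=pickle.load(open("c1.pkl","rb"))
o,R=st();p=o["tcp_pos"];x,y,z=R.T
for n in d:
  c=d[n]
  for s in(1,-1):
    for a in(-.011,.011):
        print(n,s,a,proj(c,[p+s*x*.049+z*a+y*.009,p+s*x*.049+z*a+y*.0-y*.012]).round(1).tolist())
crop(d["top"],"z1t",190,100,130,100,6)
E
```

```text
t 2.2 tcp [511.9 171.7 107.1] z yaw 154.89 down [-0.003 -0.001 -1.   ] q [ 0.32  0.06 -0.13  1.38 -0.    0.76] F [-0.2  0.5 -0.3] w 68.3
scene 1 -0.011 [[323.7, 303.8], [323.8, 300.2]]
scene 1 0.011 [[334.2, 301.3], [334.4, 297.7]]
scene -1 -0.011 [[312.8, 261.0], [312.6, 256.9]]
scene -1 0.011 [[322.7, 258.8], [322.7, 254.6]]
top 1 -0.011 [[242.0, 146.4], [240.5, 144.6]]
top 1 0.011 [[238.0, 154.5], [236.4, 152.9]]
top -1 -0.011 [[278.5, 163.3], [277.8, 161.9]]
top -1 0.011 [[274.6, 171.5], [273.9, 170.2]]
```

View pics/z1t.png

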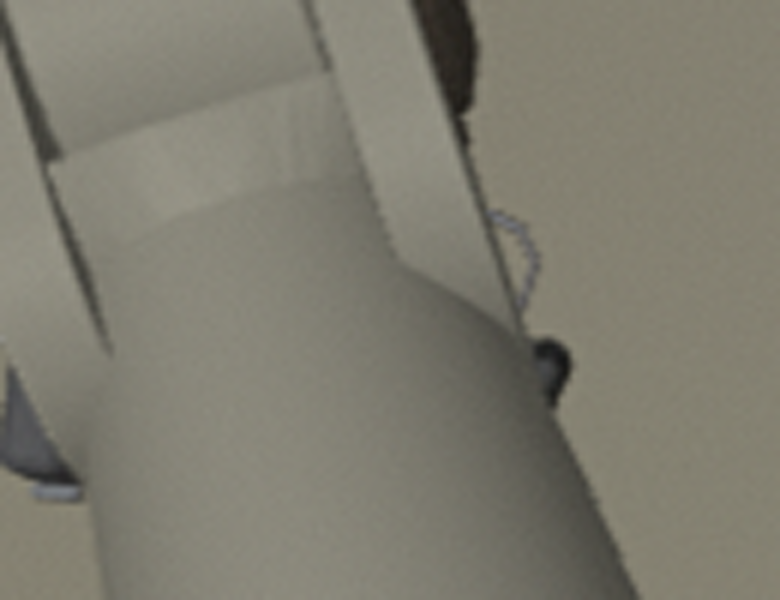

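Call:
servo_tool([
  {"slide":[0,0.7,0],"turn":0},
  {"slide":[0,0.7,0],"turn":0},
  {"slide":[0,0.7,0],"turn":0},
  {"slide":[0,0.5,0],"turn":0},
  {"slide":[0,0.23,0],"turn":0},
  {"slide":[0,0,0],"turn":0},
])

```text
time: 2.95
tcp_pos: [0.5113, 0.1735, 0.0244]
orientation: [-1.384, -0.882, 0.883]
wrist_force: [0.5, 0.6, 0.7]
grip_width: 0.0682
```

```bash
python3 - <<'E'
from h import *
o,R=st();d=snap("2")
crop(d["scene"],"z2",250,220,160,120,5)
E
```

```text
t 2.95 tcp [511.3 173.5  24.4] z yaw 155.03 down [-0. -0. -1.] q [ 0.33  0.1  -0.25  1.22 -0.    0.76] F [0.5 0.6 0.7] w 68.2
```

View pics/z2.png

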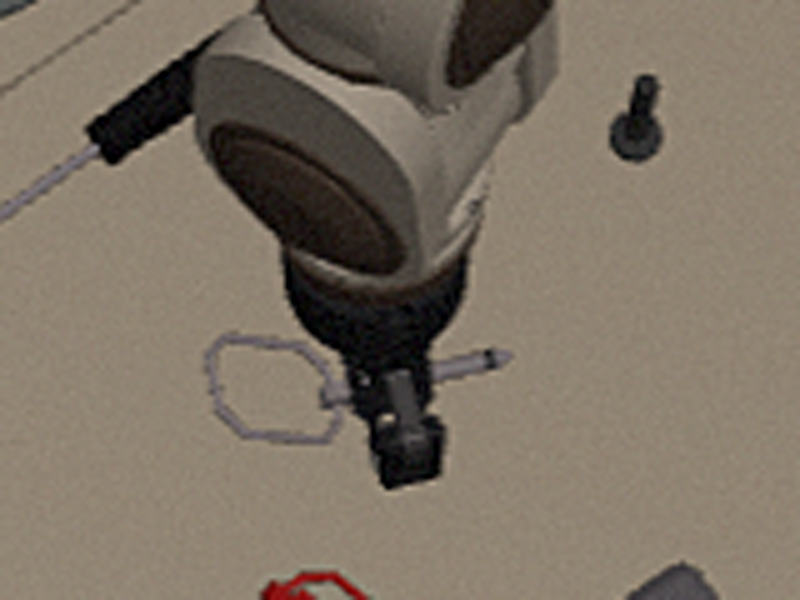

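The jaws straddle the block with the eye and shank clear on either side: eye at zoom (322,400), tip at (512,357), pad centre matching the block. I'll lower 2 mm more and close.

Call:
servo_tool([
  {"slide":[0,0.08,0],"turn":0},
  {"slide":[0,0,0],"turn":0},
])

```text
time: 3.3
tcp_pos: [0.5115, 0.1734, 0.0221]
orientation: [-1.385, -0.883, 0.882]
wrist_force: [-0.3, 0.4, -1.0]
grip_width: 0.0683
```

Call:
servo_tool([
  {"slide":[0,0,0],"turn":0},
  {"slide":[0,0,0],"turn":0},
  {"slide":[0,0,0],"turn":0},
  {"slide":[0,0,0],"turn":0},
  {"slide":[0,0,0],"turn":0},
  {"slide":[0,0,0],"turn":0},
], grip=0, grip_force=60)

```text
time: 4.05
tcp_pos: [0.5115, 0.1735, 0.0223]
orientation: [-1.385, -0.883, 0.882]
wrist_force: [-0.4, -0.4, 4.3]
grip_width: 0.0161
```

```bash
python3 - <<'E'
from h import *
o,R=st()
E
```

```text
t 4.05 tcp [511.5 173.5  22.3] z yaw 155.02 down [ 0.  0. -1.] q [ 0.33  0.1  -0.26  1.22 -0.    0.76] F [-0.4 -0.4  4.3] w 16.1
```

Call:
servo_tool([
  {"slide":[0,-0.3,0],"turn":0},
  {"slide":[0,-0.8,0],"turn":0},
  {"slide":[0,-1,0],"turn":0},
  {"slide":[0,-1,0],"turn":0},
  {"slide":[0,-1,0],"turn":0},
  {"slide":[0,-1,0],"turn":0},
  {"slide":[0,-1,0],"turn":0},
])

```text
time: 4.92
tcp_pos: [0.5111, 0.1733, 0.2061]
orientation: [-1.384, -0.882, 0.883]
wrist_force: [0.5, 0.4, -1.1]
grip_width: 0.0164
```

```bash
python3 - <<'E'
from h import *
o,R=st();d=snap("3")
crop(d["scene"],"z3",240,130,200,150,4)
E
```

```text
t 4.92 tcp [511.1 173.3 206.1] z yaw 155.02 down [-0. -0. -1.] q [0.33 0.05 0.05 1.57 0.   0.76] F [ 0.5  0.4 -1.1] w 16.4
```

View pics/z3.png

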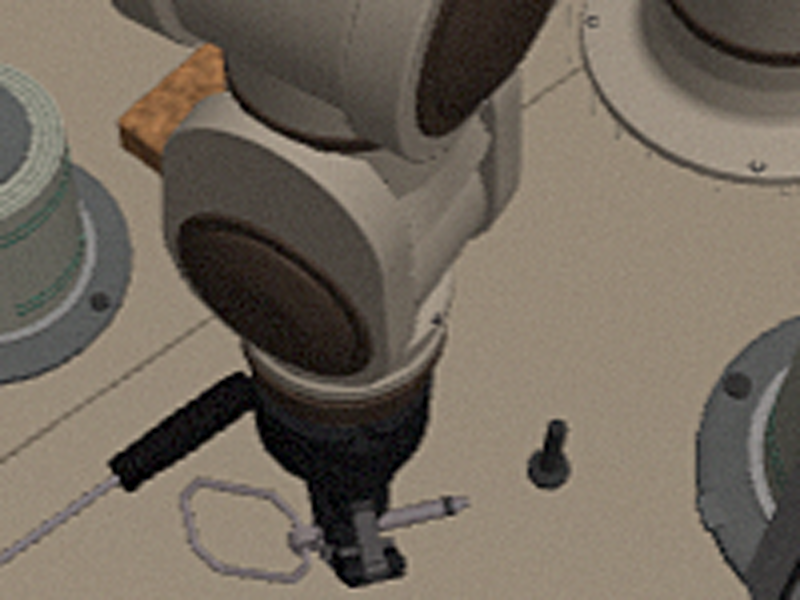

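Call:
servo_tool([
  {"slide":[0,-0.3,0],"turn":1},
  {"slide":[0,-0.3,0],"turn":1},
  {"slide":[0,-0.3,0],"turn":1},
  {"slide":[0,-0.1,0],"turn":1},
  {"slide":[0,0,0],"turn":1},
  {"slide":[0,0,0],"turn":1},
  {"slide":[0,0,0],"turn":1},
  {"slide":[0,0,0],"turn":1},
])

```text
time: 6.02
tcp_pos: [0.5111, 0.1733, 0.2338]
orientation: [-1.561, 0.211, -0.209]
wrist_force: [0.2, -0.8, -1.1]
grip_width: 0.0165
```

Call:
servo_tool([
  {"slide":[0.3,0,-0.9],"turn":0.55},
  {"slide":[0.28,0,-1],"turn":0},
  {"slide":[0.28,0,-1],"turn":0},
  {"slide":[0.28,0,-1],"turn":0},
  {"slide":[0.28,0,-1],"turn":0},
  {"slide":[0.28,0,-1],"turn":0},
  {"slide":[0.28,0,-1],"turn":0},
  {"slide":[0.28,0,-1],"turn":0},
])

```text
time: 7.02
tcp_pos: [0.4942, -0.0733, 0.234]
orientation: [-1.553, 0.281, -0.279]
wrist_force: [0.3, -0.1, -1.9]
grip_width: 0.0165
```

Call:
servo_tool([
  {"slide":[0.28,0,-1],"turn":0},
  {"slide":[0.28,0,-1],"turn":0},
  {"slide":[0.28,0,-1],"turn":0},
  {"slide":[0.28,0,-1],"turn":0},
  {"slide":[0.28,0,-1],"turn":0},
  {"slide":[0.28,0,-1],"turn":0},
  {"slide":[0.22,0,-0.45],"turn":0},
  {"slide":[0,0,0],"turn":0},
])

```text
time: 8.02
tcp_pos: [0.4803, -0.2739, 0.2341]
orientation: [-1.552, 0.282, -0.28]
wrist_force: [0.1, 0.5, -1.0]
grip_width: 0.0165
```

```bash
python3 - <<'E'
from h import *
o,R=st();d=snap("4")
crop(d["scene"],"z4",140,80,160,120,5)
p=o["tcp_pos"];z=R[:,2]
t=p+z*.062-[0,0,.0133]
print("pred tip",t*1000,proj(d["scene"],t),proj(d["top"],t))
E
```

```text
t 8.03 tcp [ 480.3 -273.9  234.1] z yaw 69.45 down [-0.001  0.001 -1.   ] q [-0.52  0.09  0.15  1.63  0.    1.41] F [ 0.1  0.5 -1. ] w 16.5
pred tip [ 502.06236804 -215.79893653  220.83187715] [[216.54160964 129.25458134]] [[433.19287882 153.63420396]]
```

View pics/z4.png

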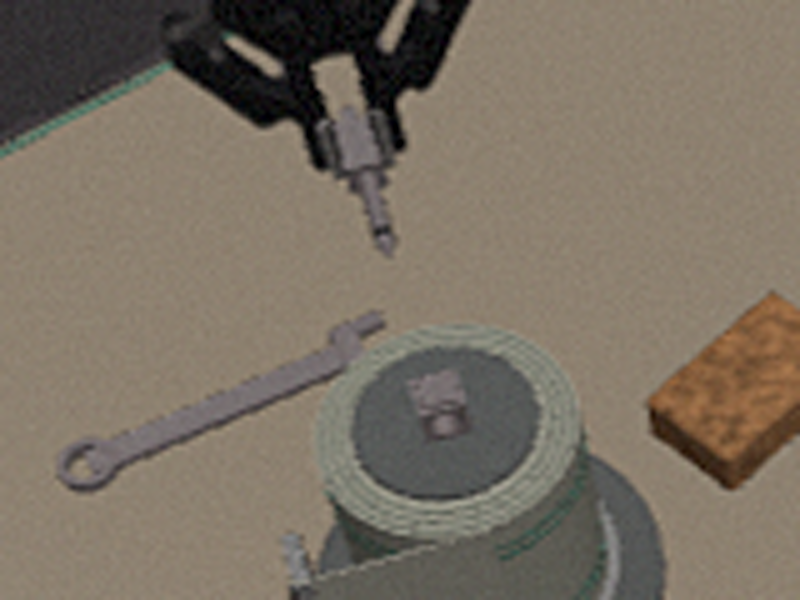

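View pics/top4.png

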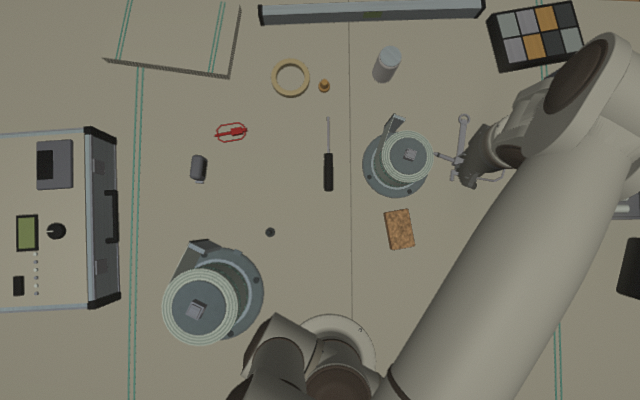

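```bash
python3 - <<'E'
from h import *
import pickle
d=pickle.load(open("c4.pkl","rb"))
crop(d["top"],"z4t",380,105,130,98,6)
crop(d["scene"],"z4s",195,110,60,75,8)
E
```

View pics/z4t.png

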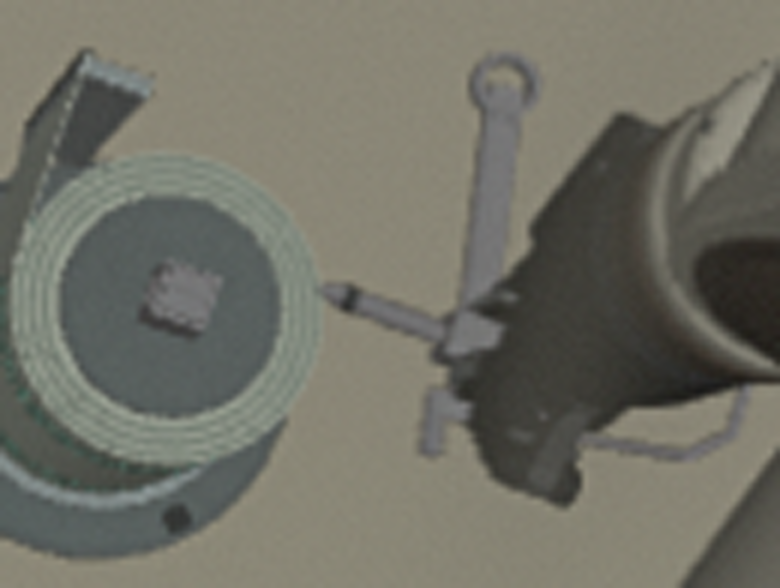

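View pics/z4s.png

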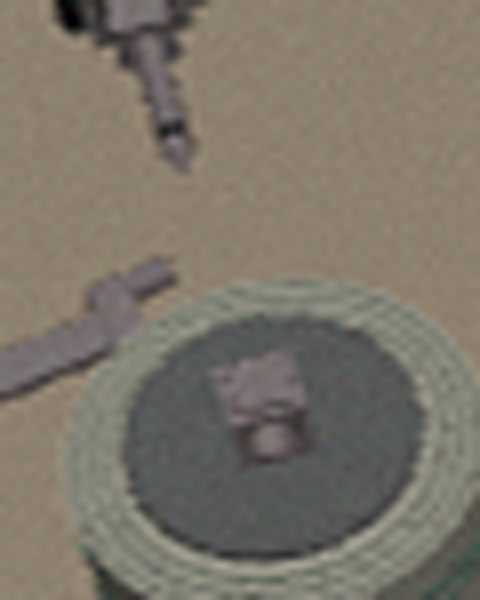

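```bash
python3 - <<'E'
from h import *
import pickle
from scipy.optimize import least_squares
d=pickle.load(open("c4.pkl","rb"))
bias={"top":(.06,-.53),"scene":(.8,1.3)}
bx={"top":(385,125,50,60),"scene":(205,145,50,40)}
for n,(x,y,w,h) in bx.items():
    c=d[n];im=cv2.cvtColor(cv2.GaussianBlur(c["frame"],(3,3),0),cv2.COLOR_BGR2GRAY)
    g=np.zeros_like(im);s=im[y:y+h,x:x+w];t,_=cv2.threshold(s,0,255,cv2.THRESH_OTSU);g[y:y+h,x:x+w]=(s<t)*1
    k,l,st_,ce=cv2.connectedComponentsWithStats(g);
    i=1+np.argmax(st_[1:,4]);cn,_=cv2.findContours((l==i).astype(np.uint8),cv2.RETR_EXTERNAL,cv2.CHAIN_APPROX_NONE)
    cn=max(cn,key=cv2.contourArea).reshape(-1,2)-np.array(bias[n])
    W=onz(c,cn,.140)[:,:2]*1000
    f=lambda p:np.hypot(*(W-p[:2]).T)-p[2]
    r=least_squares(f,[*W.mean(0),44],loss="soft_l1");print(n,t,st_[i],r.x.round(1),np.abs(r.fun).mean().round(2))
    P=cloud(c);m=np.zeros_like(im);m[y:y+h,x:x+w]=(P[y:y+h,x:x+w,2]>.152)&(im[y:y+h,x:x+w]>t)
    k,l,st_,ce=cv2.connectedComponentsWithStats(m);i=1+np.argmax(st_[1:,4])
    vu=np.argwhere(l==i)[:,::-1]-np.array(bias[n]);Q=onz(c,vu,.165)[:,:2]*1000;print("  sp",len(Q),Q.mean(0).round(1),cv2.minAreaRect(Q.astype(np.float32)))
def uv(a,b):return (380+(a-2.5)/6-.06,105+(b-2.5)/6+.53)
B=onz(d["top"],[uv(118,73),uv(85,57),uv(150,90)],.132)[:,:2]*1000;print(B.round(1))
for cx in((510.6,-182),(511.2,-181)):
    print([np.degrees(np.arctan2(*(b-cx)[::-1])).round(1)-30.3 for b in B],np.hypot(*(B[0]-cx)))
E
```

```text
top 111.0 [ 390  138   37   37 1007] [ 511.2 -182.1   42.4] 0.56
  sp 49 [ 511.4 -182.4] ((511.4355773925781, -182.45645141601562), (15.884163856506348, 15.479092597961426), 70.18230438232422)
scene 108.0 [210 149  38  31 877] [ 511.1 -182.1   43.1] 0.73
  sp 34 [ 509.7 -182.6] ((509.41241455078125, -182.401123046875), (11.407573699951172, 18.49582290649414), 51.07843017578125)
[[ 606.  -165.9]
 [ 612.4 -152.9]
 [ 599.2 -178.6]]
[np.float64(-20.700000000000003), np.float64(-14.3), np.float64(-28.1)] 96.72791774343587
[np.float64(-21.3), np.float64(-14.8), np.float64(-28.7)] 95.97430311057903
```

Corrected by where the pin tip appears, both views now put the spindle axis at (511.1, -182.1) with yaw about -20.7°. I need a -3.4 mm lateral shift and 70 mm down.

Call:
servo_tool([
  {"slide":[-0.113,0.5,0],"turn":0},
  {"slide":[0,0.6,0],"turn":0},
  {"slide":[0,0.6,0],"turn":0},
  {"slide":[0,0.4,0],"turn":0},
  {"slide":[0,0.24,0],"turn":0},
  {"slide":[0,0,0],"turn":0},
  {"slide":[0,0,0],"turn":0},
])

```text
time: 9.0
tcp_pos: [0.4774, -0.2724, 0.1654]
orientation: [-1.553, 0.28, -0.281]
wrist_force: [0.1, -0.2, -1.6]
grip_width: 0.0166
```

```bash
python3 - <<'E'
from h import *
o,R=st();d=snap("5")
crop(d["scene"],"z5s",190,110,80,75,8)
crop(d["top"],"z5t",380,105,130,98,6)
p=o["tcp_pos"];z=R[:,2];print("along",(np.array([.5111,-.1821])-p[:2])@z[:2]*1000,"lat",(np.array([.5111,-.1821])-p[:2])@R[:2,0]*1000)
t=p+z*.062-[0,0,.0133]
print(proj(d["scene"],t),proj(d["top"],t))
E
```

```text
t 9.0 tcp [ 477.4 -272.4  165.4] z yaw 69.52 down [ 0.001 -0.    -1.   ] q [-0.52  0.07 -0.01  1.49 -0.    1.41] F [ 0.1 -0.2 -1.6] w 16.6
along 96.40847683979793 lat -0.08246879912657962
[[223.59052343 148.35753575]] [[423.09523885 160.30480854]]
```

View pics/z5s.png

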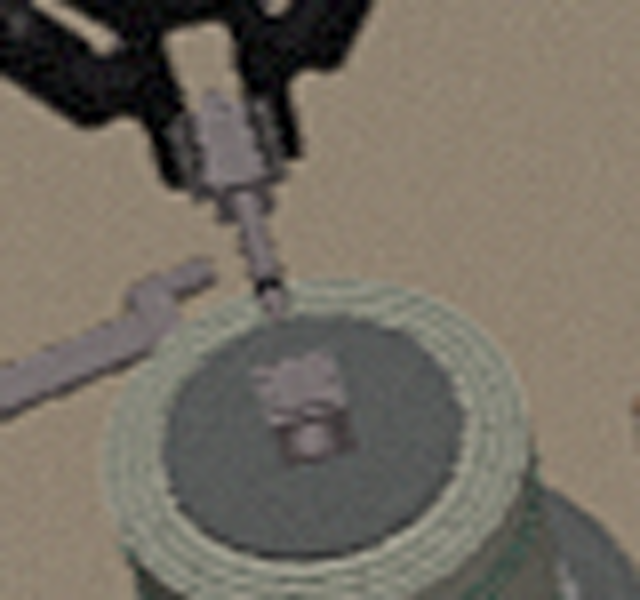

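View pics/z5t.png

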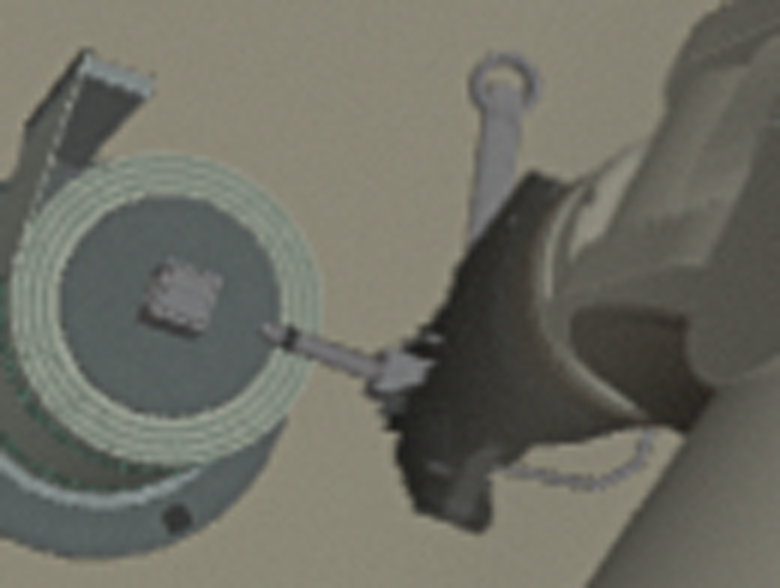

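```bash
python3 - <<'E'
from h import *
import pickle
d=pickle.load(open("c5.pkl","rb"));s=np.array([.5111,-.1821,.1505]);z=np.array([.35,.937,0])
P=[s,s-z*.011,s+z*.011]
print(((proj(d["top"],P)-[380,105])*6+2.5).round(0),((proj(d["scene"],P)-[190,110])*8+3.5).round(0))
E
```

```text
[[176. 304.]
 [203. 314.]
 [150. 294.]] [[299. 403.]
 [291. 374.]
 [307. 433.]]
```

The shank's line runs through the spindle axis in the top view and through the visible hole mouth at (314,436) in the scene crop. I'll lower 1.6 mm and push in by stages.

Call:
servo_tool([
  {"slide":[0,0.055,0.3],"turn":0},
  {"slide":[0,0,0.3],"turn":0},
  {"slide":[0,0,0.3],"turn":0},
  {"slide":[0,0,0.2],"turn":0},
  {"slide":[0,0,0],"turn":0},
])

```text
time: 9.72
tcp_pos: [0.489, -0.2409, 0.1632]
orientation: [-1.553, 0.28, -0.28]
wrist_force: [0.4, 0.3, -0.6]
grip_width: 0.0165
```

```bash
cat >> h.py <<'E'
def rel(o,R):
    v=np.array([.5111,-.1821])-o["tcp_pos"][:2];print("along",(v@R[:2,2]*1000).round(1),"lat",(v@R[:2,0]*1000).round(1))
E
python3 - <<'E'
from h import *
o,R=st();rel(o,R);d=snap("6")
crop(d["scene"],"z6s",190,110,80,75,8)
E
```

```text
t 9.72 tcp [ 489.  -240.9  163.2] z yaw 69.57 down [ 0. -0. -1.] q [-0.46  0.06 -0.02  1.49 -0.    1.47] F [ 0.4  0.3 -0.6] w 16.5
along 62.8 lat 0.2
```

View pics/z6s.png

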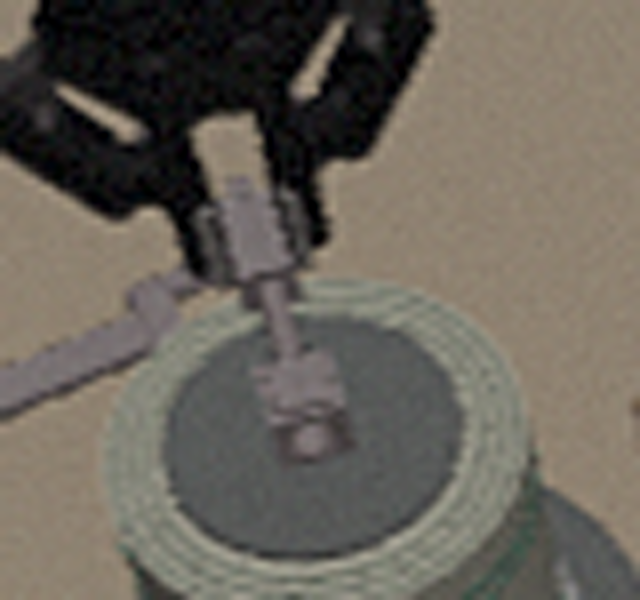

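Call:
servo_tool([
  {"slide":[0,0,0.25],"turn":0},
  {"slide":[0,0,0.25],"turn":0},
  {"slide":[0,0,0.25],"turn":0},
  {"slide":[0,0,0.2],"turn":0},
  {"slide":[0,0,0],"turn":0},
])

```text
time: 10.45
tcp_pos: [0.499, -0.2142, 0.1632]
orientation: [-1.553, 0.28, -0.28]
wrist_force: [1.1, -0.3, -0.4]
grip_width: 0.0163
```

```bash
python3 - <<'E'
from h import *
o,R=st();rel(o,R);d=snap("7")
crop(d["scene"],"z7s",190,110,80,75,8)
E
```

```text
t 10.45 tcp [ 499.  -214.2  163.2] z yaw 69.57 down [ 0. -0. -1.] q [-0.41  0.05 -0.03  1.49  0.    1.52] F [ 1.1 -0.3 -0.4] w 16.3
along 34.3 lat 0.2
```

View pics/z7s.png

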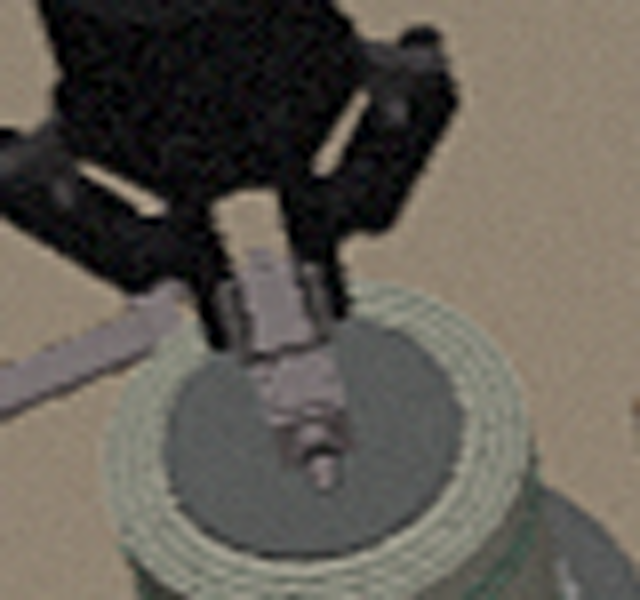

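The tip shows out of the far mouth at crop (322,480), with no side force. I'll finish the push in small steps and watch the force.

Call:
servo_tool([
  {"slide":[0,0,0.1],"turn":0},
  {"slide":[0,0,0.08],"turn":0},
  {"slide":[0,0,0.05],"turn":0},
  {"slide":[0,0,0],"turn":0},
])

```text
time: 11.05
tcp_pos: [0.5012, -0.2081, 0.1632]
orientation: [-1.553, 0.28, -0.28]
wrist_force: [-0.8, -0.4, -1.6]
grip_width: 0.0162
```

Call:
servo_tool([
  {"slide":[0,0,0.035],"turn":0},
  {"slide":[0,0,0],"turn":0},
])

```text
time: 11.3
tcp_pos: [0.5015, -0.2074, 0.1631]
orientation: [-1.553, 0.281, -0.28]
wrist_force: [-0.3, -2.4, -0.5]
grip_width: 0.0163
```

Call:
servo_tool([
  {"slide":[0,0,0.035],"turn":0},
  {"slide":[0,0,0],"turn":0},
])

```text
time: 11.55
tcp_pos: [0.5016, -0.2073, 0.1632]
orientation: [-1.555, 0.281, -0.281]
wrist_force: [-2.4, -7.3, -0.4]
grip_width: 0.0164
```

```bash
python3 - <<'E'
from h import *
o,R=st();rel(o,R)
E
```

```text
t 11.55 tcp [ 501.6 -207.3  163.2] z yaw 69.48 down [-0.001 -0.002 -1.   ] q [-0.39  0.05 -0.03  1.49 -0.    1.54] F [-2.4 -7.3 -0.4] w 16.4
along 27.0 lat 0.1
```

Call:
servo_tool([
  {"slide":[0,0,0.035],"turn":0},
  {"slide":[0,0,0],"turn":0},
])

```text
time: 11.8
tcp_pos: [0.5016, -0.2072, 0.1632]
orientation: [-1.557, 0.282, -0.281]
wrist_force: [-4.6, -12.7, -0.3]
grip_width: 0.0161
```

```bash
python3 - <<'E'
from h import *
o,R=st();rel(o,R);d=snap("8")
crop(d["scene"],"z8s",190,110,80,75,8);crop(d["top"],"z8t",380,105,130,98,6)
E
```

```text
t 11.8 tcp [ 501.6 -207.2  163.2] z yaw 69.43 down [-0.001 -0.004 -1.   ] q [-0.39  0.05 -0.03  1.49 -0.    1.54] F [ -4.6 -12.7  -0.3] w 16.1
along 26.9 lat 0.1
```

View pics/z8s.png

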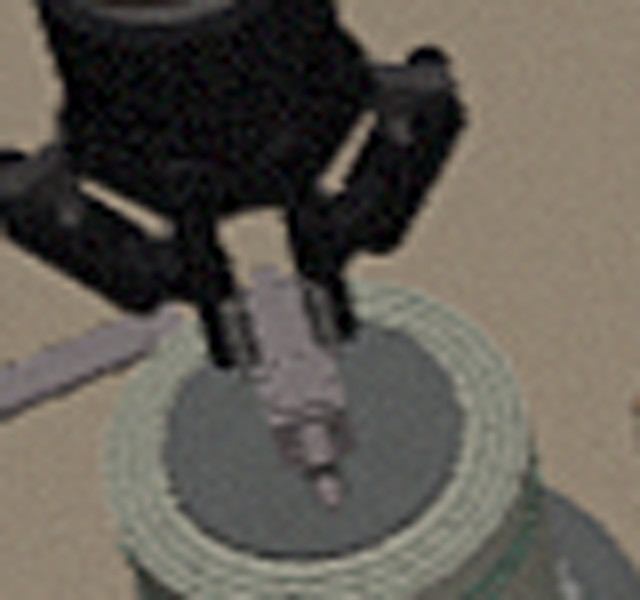

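View pics/z8t.png

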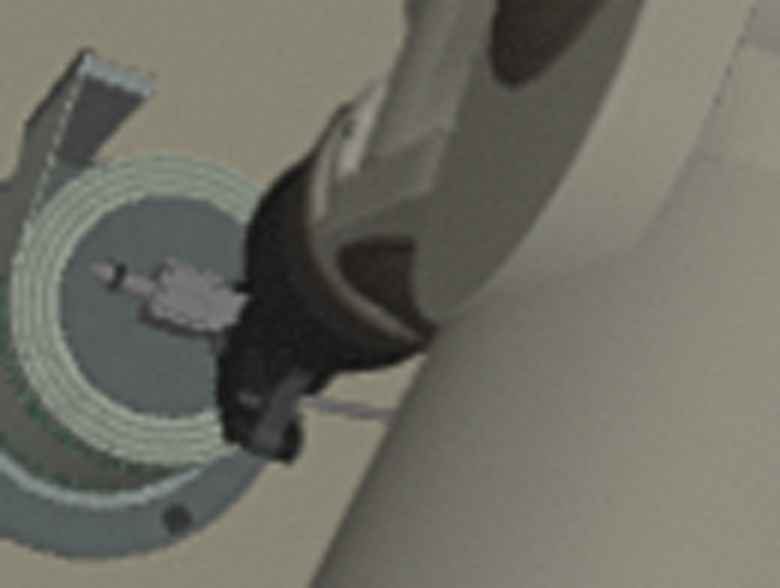

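```bash
python3 - <<'E'
from h import *
import pickle
d=pickle.load(open("c8.pkl","rb"));s=np.array([.5111,-.1821,.1495]);z=np.array([.3513,.9363,0])
for a in(.032,.034,.036): print(a,((proj(d["scene"],s+z*a)-[190,110])*8+3.5+[5,6]).round(0),((proj(d["top"],s+z*a)-[380,105])*6+2.5+[2,-3]).round(0))
E
```

```text
0.032 [[329. 497.]] [[100. 273.]]
0.034 [[331. 503.]] [[ 95. 271.]]
0.036 [[332. 508.]] [[ 90. 269.]]
```

The pin stopped hard at along = 26.9 mm with 13 N, and the tip is about 35 mm past the axis (nominal 36), so the block is home. I'll ease off slightly, release and rise.

Call:
servo_tool([
  {"slide":[0,0,-0.04],"turn":0},
  {"slide":[0,0,0],"turn":0},
])

```text
time: 12.15
tcp_pos: [0.5016, -0.2073, 0.1632]
orientation: [-1.554, 0.281, -0.281]
wrist_force: [-2.5, -6.3, -1.0]
grip_width: 0.0166
```

Call:
servo_tool([
  {"slide":[0,0,0],"turn":0},
  {"slide":[0,0,0],"turn":0},
  {"slide":[0,0,0],"turn":0},
  {"slide":[0,0,0],"turn":0},
], grip=0.5)

```text
time: 12.65
tcp_pos: [0.5019, -0.2063, 0.1631]
orientation: [-1.552, 0.28, -0.28]
wrist_force: [0.6, 0.1, 0.7]
grip_width: 0.0428
```

Call:
servo_tool([
  {"slide":[0,-0.3,0],"turn":0},
  {"slide":[0,-0.7,0],"turn":0},
  {"slide":[0,-1,0],"turn":0},
  {"slide":[0,-1,0],"turn":0},
  {"slide":[0,-1,0],"turn":0},
  {"slide":[0,0,0],"turn":0},
])

```text
time: 13.4
tcp_pos: [0.5025, -0.2066, 0.2861]
orientation: [-1.553, 0.277, -0.284]
wrist_force: [0.5, 0.3, -0.3]
grip_width: 0.0424
```

```bash
python3 - <<'E'
from h import *
o,R=st();rel(o,R);d=snap("9")
crop(d["scene"],"z9s",150,70,120,105,6);crop(d["top"],"z9t",380,105,130,98,6)
E
```

```text
t 13.4 tcp [ 502.5 -206.6  286.1] z yaw 69.53 down [ 0.004 -0.002 -1.   ] q [-0.39  0.08  0.24  1.73  0.    1.54] F [ 0.5  0.3 -0.3] w 42.4
along 26.0 lat -0.5
```

View pics/z9s.png

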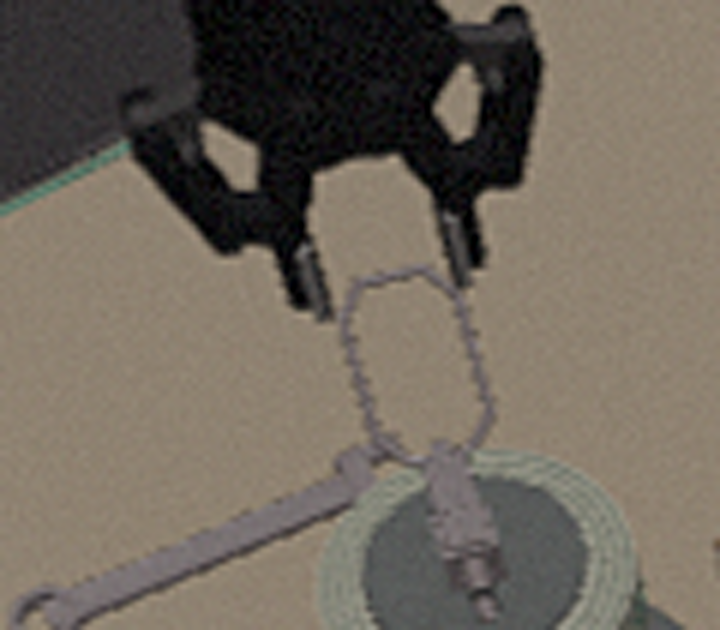

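View pics/z9t.png

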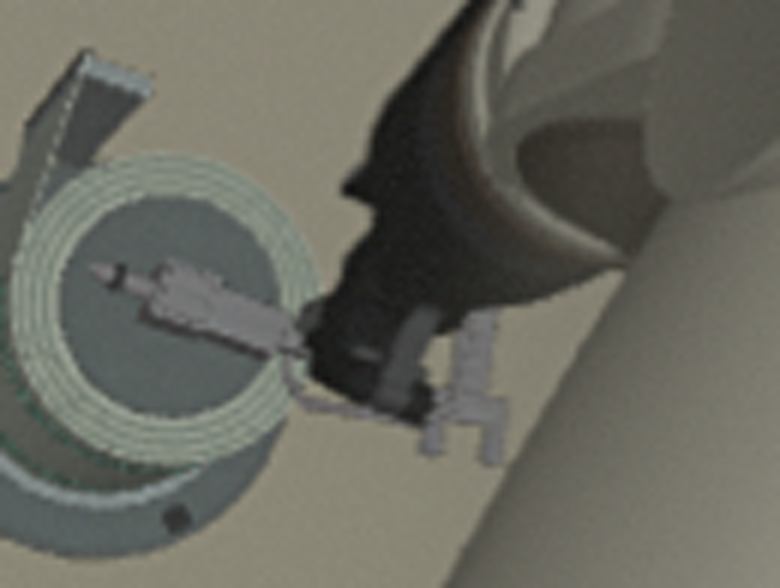

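The block sits against the spindle and the ring leans back behind it. The bow runs from crop (358,283) to (432,268) in the scene view. I'll cast its midpoint onto the pin's vertical plane.

```bash
python3 - <<'E'
from h import *
import pickle
d=pickle.load(open("c9.pkl","rb"));s=np.array([.5111,-.1821,.150]);z=np.array([.35,.937,0]);x=np.array([.937,-.35,0])
h=s-z*.047
for b in((0,0),(.6,.8)):
    o,r=rays(d["scene"],[(150+392.5/6-b[0],70+270.5/6-b[1])]);r=r[0]
    t=((h-o)@x)/(r@x);P=o+t*r;v=P-h
    print(P*1000,"along",v@z*1000,"up",v[2]*1000,"r",np.linalg.norm(v)*1000,"ang",np.arctan2(v[2],v@z))
P=cloud(d["scene"])
for v in range(112,119):
  for u in range(211,220):
    q=P[v,u]
    if q[2]>.12: print(u,v,(q*1000).round(0))
E
```

```text
[ 985.65294222 1088.34601961 1724.36289401] along 1403.5234931527607 up 1574.3628940103933 r 2108.927044278185 ang 0.8427046967264047
[1238.40097587 1764.98861254 2477.1527948 ] along 2125.999414500105 up 2327.1527947969485 r 3151.7288610918727 ang 0.8305384877412418
218 114 [ 467. -274.  196.]
219 114 [ 466. -270.  199.]
214 115 [ 477. -273.  200.]
215 115 [ 475. -273.  199.]
216 115 [ 474. -270.  201.]
217 115 [ 471. -270.  199.]
218 115 [ 470. -268.  200.]
219 115 [ 468. -267.  199.]
211 116 [ 485. -273.  202.]
212 116 [ 481. -278.  195.]
213 116 [ 480. -275.  197.]
214 116 [ 479. -270.  201.]
215 116 [ 477. -269.  200.]
216 116 [ 475. -269.  199.]
217 116 [ 472. -269.  197.]
211 117 [ 486. -273.  200.]
212 117 [ 483. -275.  196.]
213 117 [ 481. -272.  197.]
```

The depth map puts the bow at about (475,-272,199). That is 70 mm from the hinge (nominal 72), so the ring angle is about 2.27. I'll close the fingers, go over and behind the bow, and then push it along its arc.

Call:
servo_tool([
  {"slide":[-0.017,0,-0.4],"turn":0},
  {"slide":[0,0,-0.7],"turn":0},
  {"slide":[0,0,-0.7],"turn":0},
  {"slide":[0,0,-0.7],"turn":0},
  {"slide":[0,0,-0.7],"turn":0},
  {"slide":[0,0,0],"turn":0},
  {"slide":[0,0,0],"turn":0},
], grip=0, grip_force=30)

```text
time: 14.38
tcp_pos: [0.4677, -0.2961, 0.2829]
orientation: [-1.552, 0.281, -0.28]
wrist_force: [0.3, -0.5, 0.3]
grip_width: -0.0
```

Call:
servo_tool([
  {"slide":[0,0.5,0],"turn":0},
  {"slide":[0,0.7,0],"turn":0},
  {"slide":[0,0.7,0],"turn":0},
  {"slide":[0,0.5,0],"turn":0},
  {"slide":[0,0,0],"turn":0},
])

```text
time: 15.0
tcp_pos: [0.4676, -0.2956, 0.2103]
orientation: [-1.552, 0.281, -0.279]
wrist_force: [-0.8, 0.3, 0.1]
grip_width: -0.0004
```

```bash
python3 - <<'E'
from h import *
o,R=st();rel(o,R);d=snap("10")
crop(d["scene"],"z10s",150,70,120,105,6)
E
```

```text
t 15.0 tcp [ 467.6 -295.6  210.3] z yaw 69.56 down [-0.001  0.001 -1.   ] q [-0.56  0.08  0.1   1.58  0.    1.36] F [-0.8  0.3  0.1] w -0.4
along 121.5 lat 1.1
```

View pics/z10s.png

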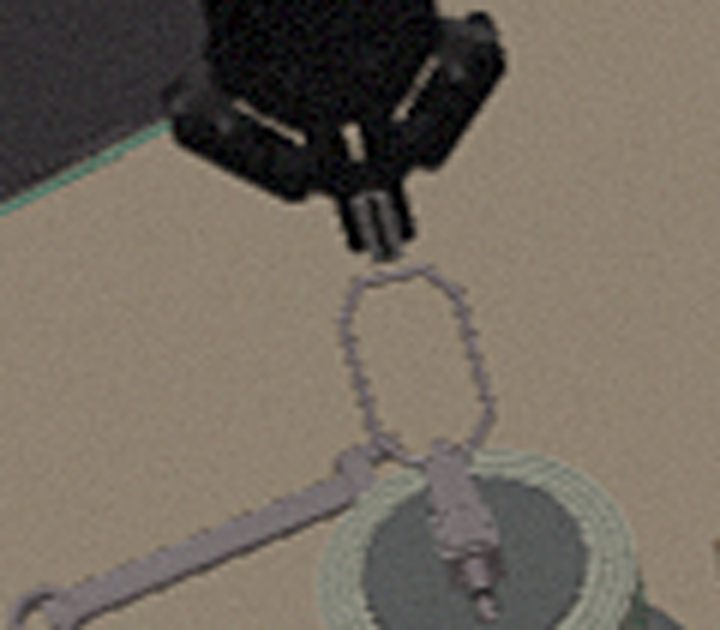

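Call:
servo_tool([
  {"slide":[0.035,-0.1,0.32],"turn":0},
  {"slide":[0,-0.2,0.27],"turn":0},
  {"slide":[0,-0.2,0.27],"turn":0},
  {"slide":[0,-0.13,0.33],"turn":0},
  {"slide":[0,-0.13,0.33],"turn":0},
  {"slide":[0,0,0],"turn":0},
])

```text
time: 15.85
tcp_pos: [0.4851, -0.2529, 0.2339]
orientation: [-1.552, 0.28, -0.279]
wrist_force: [-0.5, -0.5, -0.2]
grip_width: 0.0002
```

```bash
python3 - <<'E'
from h import *
o,R=st();rel(o,R);d=snap("11")
crop(d["scene"],"z11s",150,70,120,105,6)
E
```

```text
t 15.85 tcp [ 485.1 -252.9  233.9] z yaw 69.6 down [-0.     0.001 -1.   ] q [-0.48  0.07  0.13  1.63  0.    1.45] F [-0.5 -0.5 -0.2] w 0.2
along 75.4 lat -0.3
```

View pics/z11s.png

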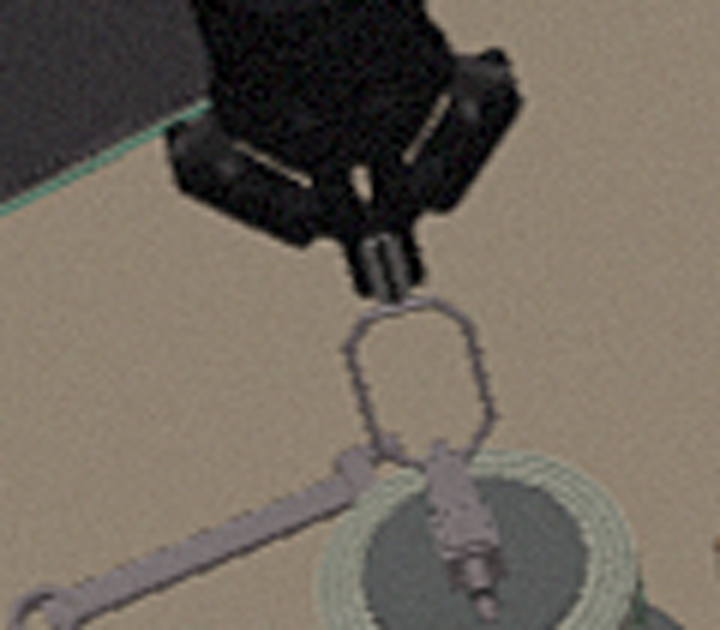

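```bash
cat >> h.py <<'E'
def bowpx(c,phi,x0,y0,k,bias=(.6,.8)):
    s=np.array([.5111,-.1821,.150]);z=np.array([.35,.937,0]);x=np.array([.937,-.35,0])
    m=s-z*.047+.072*(np.cos(phi)*z+np.sin(phi)*np.array([0,0,1]))
    return ((proj(c,[m-x*.0125,m,m+x*.0125])+bias-[x0,y0])*k+k/2-.5).round(0).tolist()
E
python3 - <<'E'
from h import *
import pickle
d=pickle.load(open("c11.pkl","rb"))
for f in(2.36,2.2,2.1,2,1.9,1.8,1.7): print(f,bowpx(d["scene"],f,150,70,6))
E
```

```text
2.36 [[422.0, 267.0], [390.0, 275.0], [358.0, 283.0]]
2.2 [[423.0, 270.0], [391.0, 278.0], [358.0, 286.0]]
2.1 [[424.0, 274.0], [392.0, 282.0], [359.0, 290.0]]
2 [[426.0, 280.0], [394.0, 288.0], [361.0, 296.0]]
1.9 [[429.0, 288.0], [396.0, 296.0], [363.0, 304.0]]
1.8 [[432.0, 298.0], [399.0, 306.0], [366.0, 314.0]]
1.7 [[435.0, 309.0], [402.0, 317.0], [369.0, 325.0]]
```

The bow's position matches φ ≈ 1.79, as planned, so the push is working. I'll continue over the top.

Call:
servo_tool([
  {"slide":[0,0.02,0.26],"turn":0},
  {"slide":[0,0.02,0.26],"turn":0},
  {"slide":[0,0.04,0.32],"turn":0},
  {"slide":[0,0.05,0.32],"turn":0},
  {"slide":[0,0.13,0.33],"turn":0},
  {"slide":[0,0.15,0.33],"turn":0},
  {"slide":[0,0,0],"turn":0},
])

```text
time: 16.82
tcp_pos: [0.5039, -0.2019, 0.2211]
orientation: [-1.552, 0.28, -0.279]
wrist_force: [0.6, -1.2, -0.6]
grip_width: 0.0001
```

```bash
python3 - <<'E'
from h import *
o,R=st();rel(o,R);d=snap("12")
crop(d["scene"],"z12s",150,70,120,105,6)
for f in(1.4,1.2,1.1,1,.9,.8): print(f,bowpx(d["scene"],f,150,70,6))
E
```

```text
t 16.82 tcp [ 503.9 -201.9  221.1] z yaw 69.58 down [-0.001  0.    -1.   ] q [-0.38  0.06  0.09  1.6   0.    1.55] F [ 0.6 -1.2 -0.6] w 0.1
along 21.0 lat -0.2
1.4 [[447.0, 352.0], [414.0, 360.0], [381.0, 369.0]]
1.2 [[457.0, 386.0], [424.0, 395.0], [390.0, 403.0]]
1.1 [[463.0, 405.0], [429.0, 413.0], [396.0, 422.0]]
1 [[468.0, 424.0], [435.0, 432.0], [401.0, 440.0]]
0.9 [[473.0, 443.0], [440.0, 451.0], [407.0, 460.0]]
0.8 [[479.0, 462.0], [446.0, 470.0], [412.0, 479.0]]
```

View pics/z12s.png

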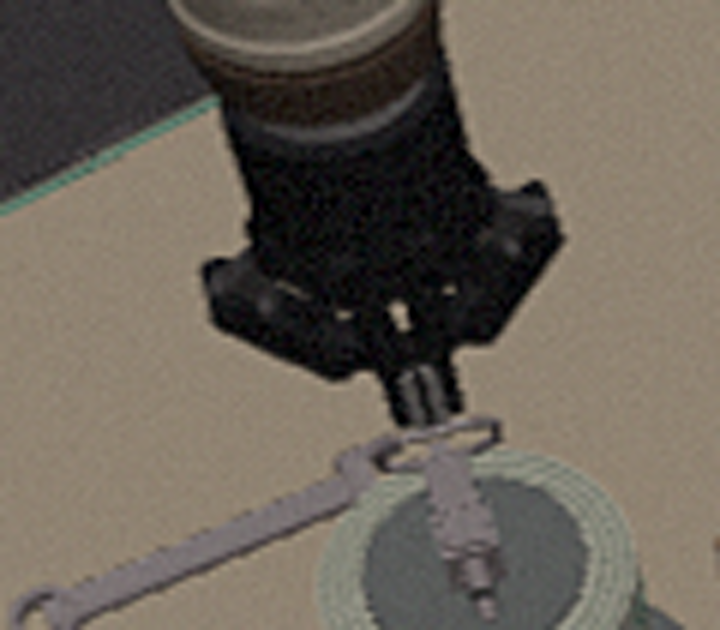

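Call:
servo_tool([
  {"slide":[0,0.12,0.19],"turn":0},
  {"slide":[0,0.12,0.19],"turn":0},
  {"slide":[0,0.16,0.15],"turn":0},
  {"slide":[0,0.17,0.15],"turn":0},
  {"slide":[0,0.2,0.14],"turn":0},
  {"slide":[0,0,0],"turn":0},
])

```text
time: 17.68
tcp_pos: [0.5123, -0.1792, 0.1979]
orientation: [-1.552, 0.281, -0.279]
wrist_force: [0.3, 0.5, 1.4]
grip_width: 0.0001
```

```bash
python3 - <<'E'
from h import *
o,R=st();rel(o,R);d=snap("13")
crop(d["scene"],"z13s",150,90,120,105,6)
for f in(.8,.7,.6,.5,.4,.09): print(f,bowpx(d["scene"],f,150,90,6))
E
```

```text
t 17.68 tcp [ 512.3 -179.2  197.9] z yaw 69.55 down [-0.001  0.    -1.   ] q [-0.34  0.06  0.04  1.56  0.    1.59] F [0.3 0.5 1.4] w 0.1
along -3.2 lat -0.1
0.8 [[479.0, 342.0], [446.0, 350.0], [412.0, 359.0]]
0.7 [[484.0, 361.0], [451.0, 369.0], [418.0, 378.0]]
0.6 [[489.0, 379.0], [456.0, 387.0], [423.0, 396.0]]
0.5 [[494.0, 397.0], [461.0, 405.0], [428.0, 414.0]]
0.4 [[499.0, 414.0], [466.0, 422.0], [433.0, 431.0]]
0.09 [[512.0, 459.0], [479.0, 468.0], [447.0, 476.0]]
```

View pics/z13s.png

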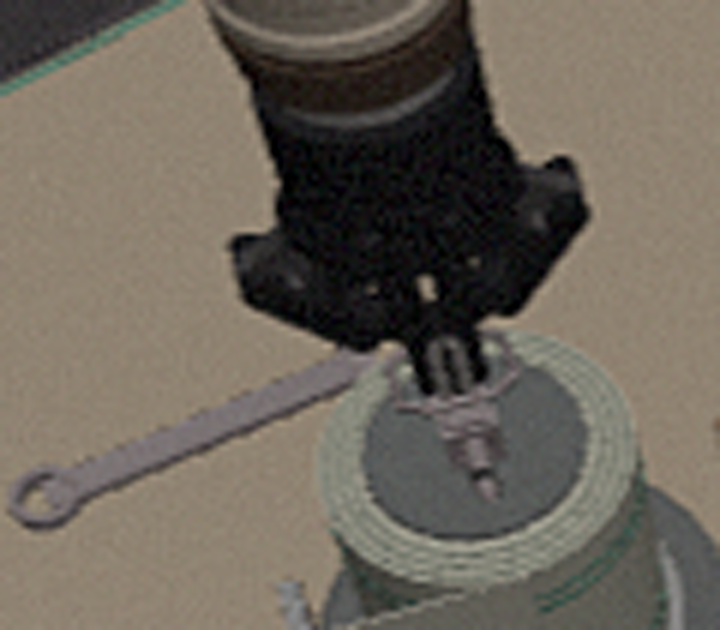

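The ring is at φ ≈ 0.5, past the spindle. I'll lift the closed fingers, move forward over the bow and press down.

Call:
servo_tool([
  {"slide":[0,0,-0.13],"turn":0},
  {"slide":[0,-0.5,0],"turn":0},
  {"slide":[0,-0.4,0],"turn":0},
  {"slide":[0,0,0.45],"turn":0},
  {"slide":[0,0,0.45],"turn":0},
  {"slide":[0,0,0],"turn":0},
])

```text
time: 18.52
tcp_pos: [0.5208, -0.1566, 0.2251]
orientation: [-1.553, 0.279, -0.278]
wrist_force: [-0.4, 0.3, 0.5]
grip_width: 0.0001
```

Call:
servo_tool([
  {"slide":[0,0.3,0],"turn":0},
  {"slide":[0,0.3,0],"turn":0},
  {"slide":[0,0.25,0],"turn":0},
  {"slide":[0,0.25,0],"turn":0},
  {"slide":[0,0.15,0],"turn":0},
  {"slide":[0,0,0],"turn":0},
])

```text
time: 19.27
tcp_pos: [0.5204, -0.158, 0.1877]
orientation: [-1.553, 0.281, -0.28]
wrist_force: [0.6, 0.4, -0.2]
grip_width: 0.0003
```

```bash
python3 - <<'E'
from h import *
o,R=st();rel(o,R);d=snap("14")
crop(d["scene"],"z14s",150,90,120,105,6)
E
```

```text
t 19.27 tcp [ 520.4 -158.   187.7] z yaw 69.52 down [-0.001 -0.    -1.   ] q [-0.29  0.06  0.02  1.54 -0.    1.63] F [ 0.6  0.4 -0.2] w 0.3
along -25.8 lat -0.3
```

View pics/z14s.png

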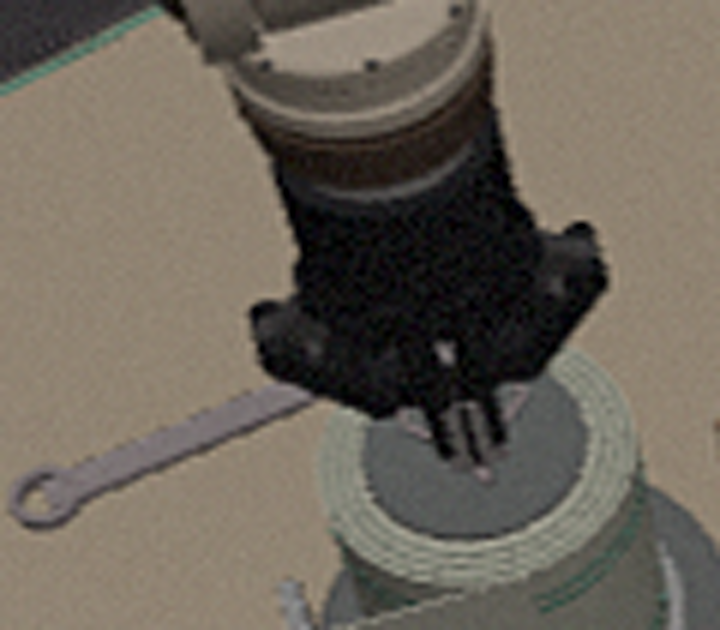

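Call:
servo_tool([
  {"slide":[0,0.13,0],"turn":0},
  {"slide":[0,0.1,0],"turn":0},
  {"slide":[0,0,0],"turn":0},
])

```text
time: 19.75
tcp_pos: [0.5204, -0.1579, 0.1808]
orientation: [-1.553, 0.281, -0.28]
wrist_force: [0.4, 0.8, -0.8]
grip_width: 0.0001
```

Call:
servo_tool([
  {"slide":[0,0.06,0],"turn":0},
  {"slide":[0,0,0],"turn":0},
])

```text
time: 20.0
tcp_pos: [0.5205, -0.158, 0.1792]
orientation: [-1.553, 0.28, -0.28]
wrist_force: [0.8, 0.4, 0.3]
grip_width: 0.0001
```

Call:
servo_tool([
  {"slide":[0,0.05,0],"turn":0},
  {"slide":[0,0,0],"turn":0},
])

```text
time: 20.25
tcp_pos: [0.5205, -0.1579, 0.1777]
orientation: [-1.553, 0.281, -0.28]
wrist_force: [-0.2, -0.0, 0.1]
grip_width: 0.0002
```

Call:
servo_tool([
  {"slide":[0,0.04,0],"turn":0},
  {"slide":[0,0,0],"turn":0},
])

```text
time: 20.5
tcp_pos: [0.5205, -0.158, 0.1765]
orientation: [-1.553, 0.28, -0.28]
wrist_force: [0.5, 1.2, -0.2]
grip_width: -0.0004
```

Call:
servo_tool([
  {"slide":[0,0.04,0],"turn":0},
  {"slide":[0,0,0],"turn":0},
])

```text
time: 20.75
tcp_pos: [0.5206, -0.158, 0.1756]
orientation: [-1.553, 0.28, -0.281]
wrist_force: [-0.2, 1.2, 1.8]
grip_width: -0.0004
```

Call:
servo_tool([
  {"slide":[0,0.04,0],"turn":0},
  {"slide":[0,0,0],"turn":0},
])

```text
time: 21.0
tcp_pos: [0.5209, -0.158, 0.1748]
orientation: [-1.552, 0.279, -0.281]
wrist_force: [0.5, 2.1, 5.1]
grip_width: 0.0002
```

Call:
servo_tool([
  {"slide":[0,0.03,0],"turn":0},
  {"slide":[0,0,0],"turn":0},
])

```text
time: 21.25
tcp_pos: [0.521, -0.1579, 0.1744]
orientation: [-1.552, 0.279, -0.282]
wrist_force: [0.4, 2.7, 7.9]
grip_width: -0.0002
```

Call:
servo_tool([
  {"slide":[0,-0.3,0],"turn":0},
  {"slide":[0,-1,0],"turn":0},
  {"slide":[0,-1,0],"turn":0},
  {"slide":[0,-1,0],"turn":0},
  {"slide":[0,-0.5,-1],"turn":0},
  {"slide":[0,0,-1],"turn":0},
  {"slide":[0,0,-1],"turn":0},
  {"slide":[0,0,-1],"turn":0},
])

```text
time: 22.25
tcp_pos: [0.478, -0.2713, 0.2874]
orientation: [-1.553, 0.281, -0.28]
wrist_force: [-0.6, 0.2, -0.1]
grip_width: 0.0003
```

Call:
servo_tool([
  {"slide":[0,0,-1],"turn":0},
  {"slide":[0,0,-1],"turn":0},
  {"slide":[0,0,-1],"turn":0},
  {"slide":[0,0,-0.5],"turn":0},
  {"slide":[0,0,0],"turn":0},
])

```text
time: 22.88
tcp_pos: [0.4416, -0.3692, 0.2871]
orientation: [-1.552, 0.282, -0.281]
wrist_force: [0.9, 0.3, 0.7]
grip_width: 0.0003
```

```bash
python3 - <<'E'
from h import *
o,R=st();rel(o,R);d=snap("15")
crop(d["scene"],"z15s",195,135,70,55,11);crop(d["top"],"z15t",380,115,80,75,8)
for f in(.3,.2,.09): print(f,bowpx(d["scene"],f,195,135,11),bowpx(d["top"],f,380,115,8,(.3,-.6)))
E
```

```text
t 22.88 tcp [ 441.6 -369.2  287.1] z yaw 69.45 down [-0.  0. -1.] q [-0.7   0.17  0.34  1.74  0.    1.23] F [0.9 0.3 0.7] w 0.3
along 199.6 lat -0.6
0.3 [[429.0, 293.0], [369.0, 309.0], [308.0, 324.0]] [[170.0, 322.0], [185.0, 281.0], [199.0, 240.0]]
0.2 [[436.0, 320.0], [376.0, 336.0], [316.0, 351.0]] [[159.0, 324.0], [173.0, 284.0], [187.0, 243.0]]
0.09 [[443.0, 347.0], [384.0, 363.0], [324.0, 378.0]] [[148.0, 328.0], [163.0, 287.0], [177.0, 247.0]]
```

View pics/z15s.png

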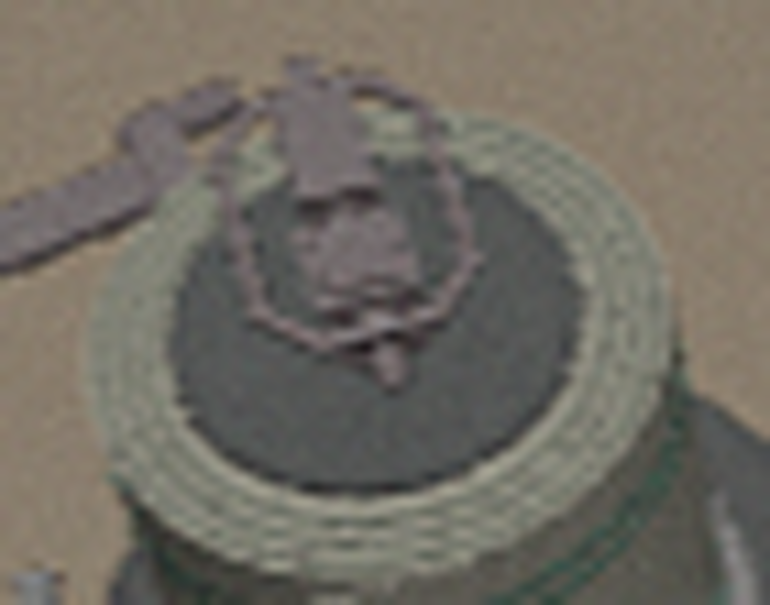

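View pics/z15t.png

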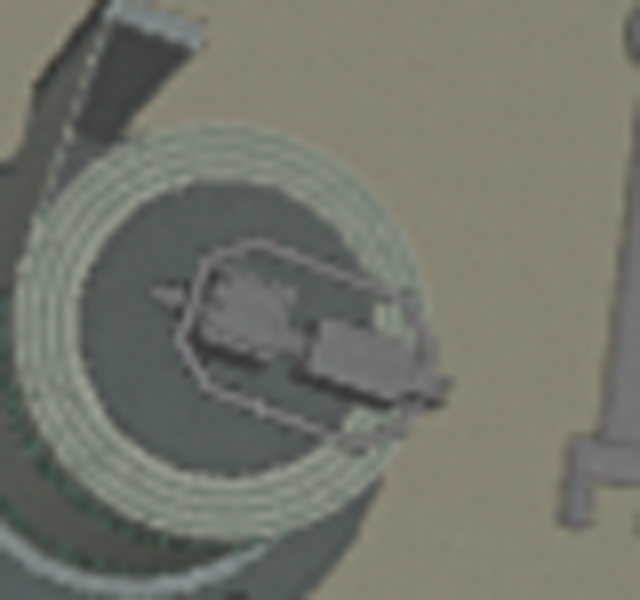

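The image shows that pressing straight down dragged the pin back. In the scene crop there is now a gap of about 8 mm between the block front at (340,190) and the spindle at (350,215). The ring itself is over the spindle and down. The bow stuck to the fingertip where it should have slid outward. To mend it, I'll push the eye from behind until the block is home again and then re-check the ring.

Call:
servo_tool([
  {"slide":[-0.02,0.2,0.7],"turn":0},
  {"slide":[0,0.4,1],"turn":0},
  {"slide":[0,0.6,1],"turn":0},
  {"slide":[0,0.8,0.9],"turn":0},
  {"slide":[0,0.9,0],"turn":0},
  {"slide":[0,0.8,0],"turn":0},
  {"slide":[0,0.3,0],"turn":0},
  {"slide":[0,0,0],"turn":0},
])

```text
time: 23.98
tcp_pos: [0.4791, -0.2664, 0.1673]
orientation: [-1.552, 0.28, -0.279]
wrist_force: [-0.6, 0.1, -1.1]
grip_width: 0.0
```

```bash
python3 - <<'E'
from h import *
o,R=st();rel(o,R);d=snap("16")
crop(d["scene"],"z16s",180,100,100,85,7);crop(d["top"],"z16t",380,115,80,75,8)
E
```

```text
t 23.98 tcp [ 479.1 -266.4  167.3] z yaw 69.58 down [-0.  0. -1.] q [-0.51  0.07 -0.    1.5   0.    1.42] F [-0.6  0.1 -1.1] w 0.0
along 90.2 lat 0.6
```

View pics/z16s.png

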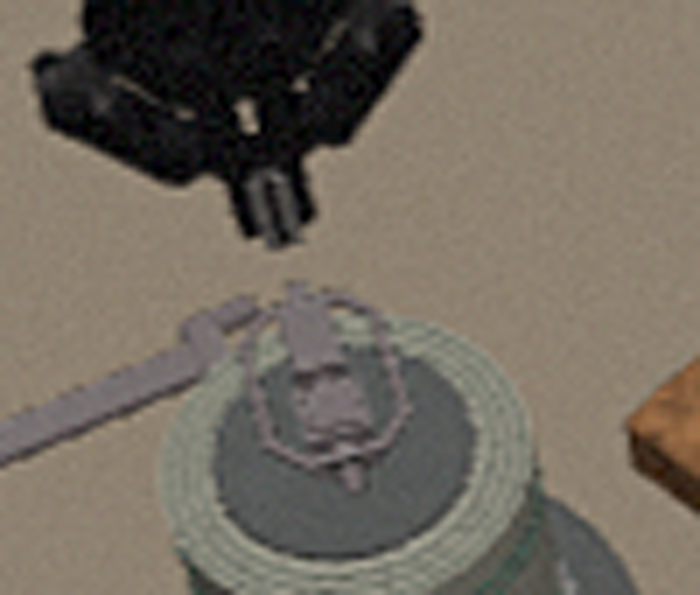

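View pics/z16t.png

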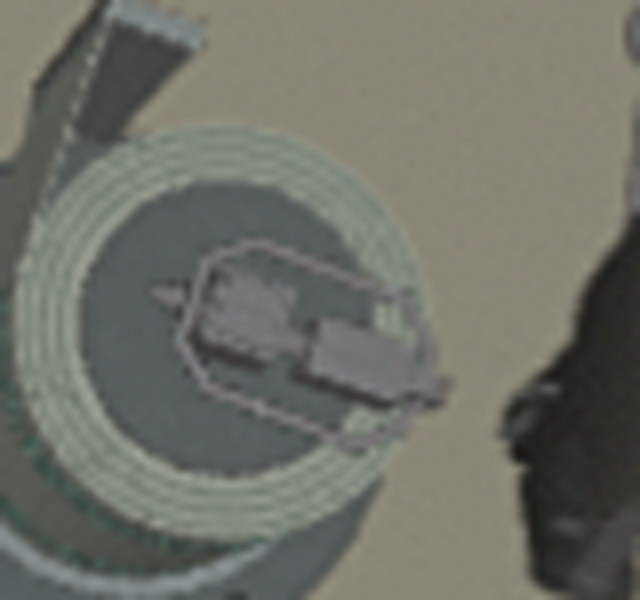

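Call:
servo_tool([
  {"slide":[0.02,0.06,0.2],"turn":0},
  {"slide":[0,0,0.15],"turn":0},
  {"slide":[0,0,0.12],"turn":0},
  {"slide":[0,0,0.12],"turn":0},
  {"slide":[0,0,0.1],"turn":0},
  {"slide":[0,0,0],"turn":0},
])

```text
time: 24.82
tcp_pos: [0.4869, -0.248, 0.1656]
orientation: [-1.553, 0.28, -0.28]
wrist_force: [-0.1, 0.7, -1.0]
grip_width: -0.0002
```

Call:
servo_tool([
  {"slide":[0,0,0.07],"turn":0},
  {"slide":[0,0,0],"turn":0},
])

```text
time: 25.08
tcp_pos: [0.4876, -0.2462, 0.1655]
orientation: [-1.553, 0.28, -0.28]
wrist_force: [-0.5, -0.5, -0.3]
grip_width: -0.0001
```

```bash
python3 - <<'E'
from h import *
o,R=st();rel(o,R)
E
```

```text
t 25.07 tcp [ 487.6 -246.2  165.5] z yaw 69.52 down [ 0.  0. -1.] q [-0.47  0.06 -0.01  1.49  0.    1.46] F [-0.5 -0.5 -0.3] w -0.1
along 68.2 lat -0.4
```

Call:
servo_tool([
  {"slide":[0,0,0.06],"turn":0},
  {"slide":[0,0,0],"turn":0},
])

```text
time: 25.32
tcp_pos: [0.4883, -0.2445, 0.1655]
orientation: [-1.553, 0.28, -0.28]
wrist_force: [-0.3, -0.2, -0.5]
grip_width: -0.0001
```

Call:
servo_tool([
  {"slide":[0,0,0.04],"turn":0},
  {"slide":[0,0,0],"turn":0},
])

```text
time: 25.58
tcp_pos: [0.4886, -0.2433, 0.1655]
orientation: [-1.553, 0.28, -0.28]
wrist_force: [0.1, -0.7, -0.4]
grip_width: 0.0005
```

```bash
python3 - <<'E'
from h import *
o,R=st();rel(o,R);d=snap("17")
crop(d["scene"],"z17s",195,125,70,55,11)
E
```

```text
t 25.57 tcp [ 488.6 -243.3  165.5] z yaw 69.53 down [-0.  0. -1.] q [-0.46  0.06 -0.01  1.49  0.    1.47] F [ 0.1 -0.7 -0.4] w 0.5
along 65.2 lat -0.4
```

View pics/z17s.png

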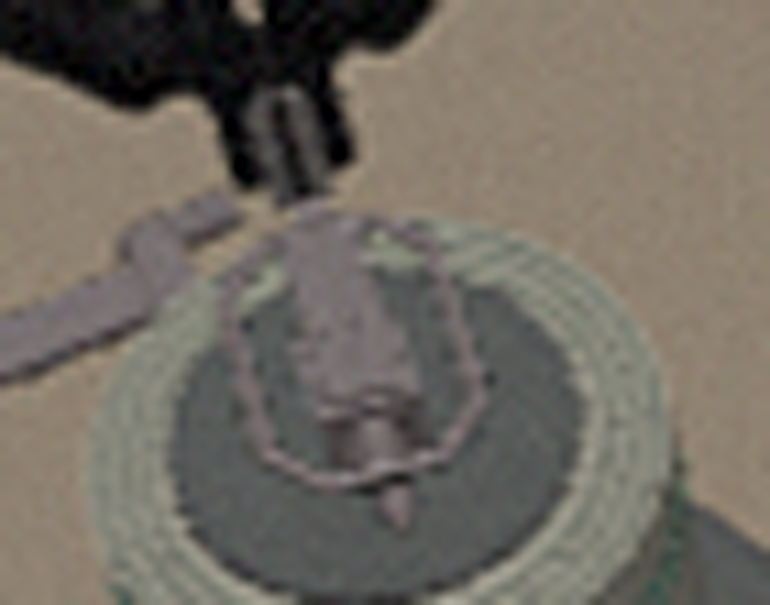

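The gap has almost gone. I'll keep pushing until there is firm contact.

Call:
servo_tool([
  {"slide":[0,0,0.04],"turn":0},
  {"slide":[0,0,0],"turn":0},
])

```text
time: 25.92
tcp_pos: [0.4891, -0.2422, 0.1655]
orientation: [-1.553, 0.28, -0.28]
wrist_force: [0.1, -0.8, 0.8]
grip_width: 0.0001
```

Call:
servo_tool([
  {"slide":[0,0,0.04],"turn":0},
  {"slide":[0,0,0],"turn":0},
])

```text
time: 26.18
tcp_pos: [0.4895, -0.2415, 0.1656]
orientation: [-1.553, 0.281, -0.281]
wrist_force: [-0.8, -4.4, -0.6]
grip_width: -0.0001
```

Call:
servo_tool([
  {"slide":[0,0,0.04],"turn":0},
  {"slide":[0,0,0],"turn":0},
])

```text
time: 26.42
tcp_pos: [0.4896, -0.2412, 0.1657]
orientation: [-1.555, 0.281, -0.281]
wrist_force: [-2.8, -8.8, 0.2]
grip_width: 0.0001
```

Call:
servo_tool([
  {"slide":[0,0,-0.3],"turn":0},
  {"slide":[0,0,-0.8],"turn":0},
  {"slide":[0,-0.5,-1],"turn":0},
  {"slide":[0,-1,-1],"turn":0},
  {"slide":[0,-1,-1],"turn":0},
  {"slide":[0,-1,-1],"turn":0},
  {"slide":[0,0,0],"turn":0},
])

```text
time: 27.3
tcp_pos: [0.4361, -0.3852, 0.2725]
orientation: [-1.553, 0.28, -0.285]
wrist_force: [0.7, -0.1, -0.4]
grip_width: 0.0003
```

```bash
python3 - <<'E'
from h import *
o,R=st();rel(o,R);d=snap("18")
crop(d["scene"],"z18s",195,125,70,55,11);crop(d["top"],"z18t",380,115,80,75,8)
for f in(.3,.2,.14,.09): print(f,bowpx(d["scene"],f,195,125,11),bowpx(d["top"],f,380,115,8,(.3,-.6)))
s=np.array([.5111,-.1821,.1495]);z=np.array([.35,.937,0])
print("tip",((proj(d["scene"],s+z*.036)+[.6,.8]-[195,125])*11+5),((proj(d["top"],s+z*.036)+[.3,-.6]-[380,115])*8+3.5))
P=cloud(d["scene"])
E
```

```text
t 27.3 tcp [ 436.1 -385.2  272.5] z yaw 69.4 down [ 0.003 -0.002 -1.   ] q [-0.72  0.17  0.31  1.71  0.    1.21] F [ 0.7 -0.1 -0.4] w 0.3
along 216.5 lat -1.3
0.3 [[429.0, 403.0], [369.0, 419.0], [308.0, 434.0]] [[170.0, 322.0], [185.0, 281.0], [199.0, 240.0]]
0.2 [[436.0, 430.0], [376.0, 446.0], [316.0, 461.0]] [[159.0, 324.0], [173.0, 284.0], [187.0, 243.0]]
0.14 [[440.0, 445.0], [381.0, 461.0], [321.0, 476.0]] [[153.0, 326.0], [167.0, 286.0], [181.0, 245.0]]
0.09 [[443.0, 457.0], [384.0, 473.0], [324.0, 488.0]] [[148.0, 328.0], [163.0, 287.0], [177.0, 247.0]]
tip [[401.78632127 534.60301029]] [[120.36134692 278.43232063]]
```

View pics/z18s.png

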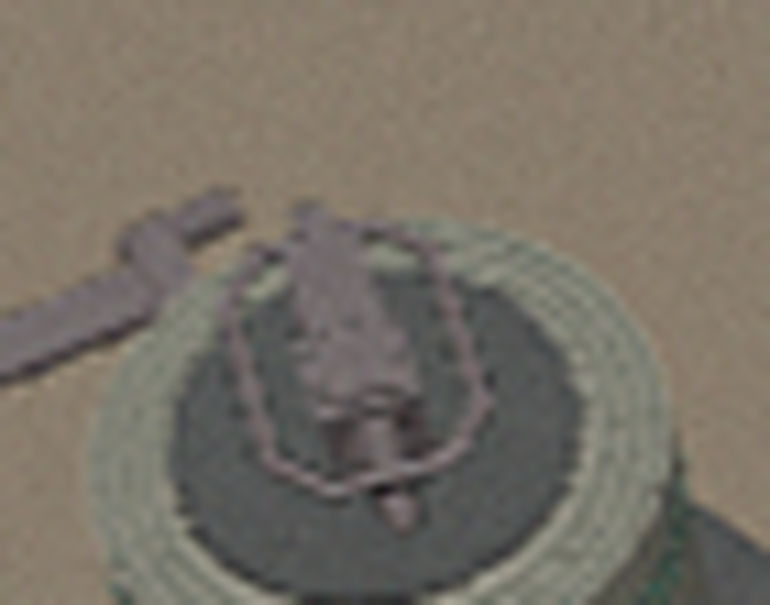

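View pics/z18t.png

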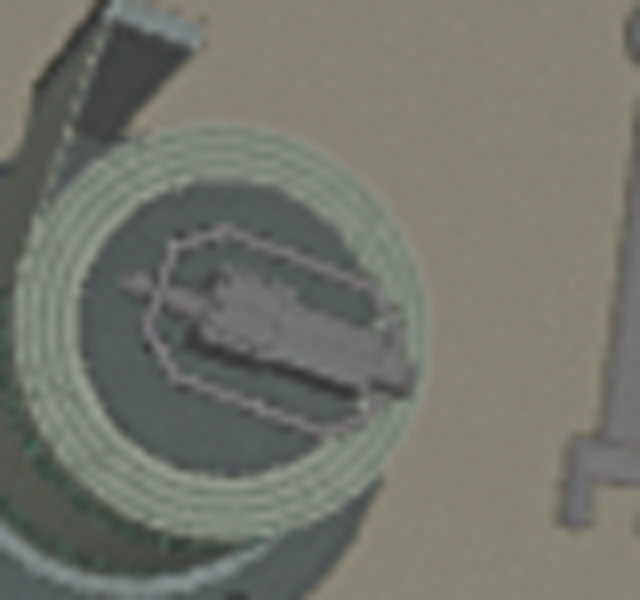

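Final views: the gap is closed, with the tip at scene crop (400,525) and top crop (122,283), which is its home position. The bow lies across the shank at scene (380,476) and top (162,287), matching φ = 0.09, which means fully closed. The robot is well clear, so I'll do one last stability check and hand in.

Call:
servo_tool([
  {"slide":[0,0,0],"turn":0},
  {"slide":[0,0,0],"turn":0},
  {"slide":[0,0,0],"turn":0},
  {"slide":[0,0,0],"turn":0},
])

```text
time: 27.9
tcp_pos: [0.4365, -0.3831, 0.2705]
orientation: [-1.553, 0.28, -0.28]
wrist_force: [-0.6, 0.1, -0.4]
grip_width: -0.0001
```

```bash
python3 - <<'E'
from h import *
import pickle
a=pickle.load(open("c18.pkl","rb"))["scene"]["frame"].astype(int);c0=pickle.load(open("c0.pkl","rb"))["scene"]["frame"].astype(int)
b=vision.camera("scene")["frame"].astype(int)
print("diff pin area",np.abs(a-b)[125:180,195:265].mean(),"max blur",cv2.blur(np.abs(a-b)[125:180,195:265].astype(np.float32),(3,3)).max())
m=(cv2.blur(np.abs(b-c0).sum(2).astype(np.float32),(5,5))>45).astype(np.uint8)
k,l,s,c=cv2.connectedComponentsWithStats(m);print(s[1:][s[1:,4]>20])
st()
print(manip.hand_in())
E
```

```text
diff pin area 2.715324675324675 max blur 6.2222223
[[  161     0    60    69  2050]
 [  393     0   154   181 14233]
 [  519     0     6     7    25]
 [  568     0     6     9    28]
 [  580     0    60    68  1621]
 [  218   145    14    10    75]
 [  227   166     9     6    37]
 [  573   208    67   108  4004]
 [  291   286    60    18   376]
 [  293   300     7     8    22]
 [  302   306    15     4    49]]
t 27.95 tcp [ 436.4 -383.2  270.5] z yaw 69.54 down [-0.  0. -1.] q [-0.72  0.17  0.31  1.71  0.    1.21] F [ 0.  -0.6  0. ] w -0.3
the job is handed in; nothing more can be done
None
```

The film roll is locked on the smaller dispenser. The steel linchpin is through the spindle hole with its block home, and the ring is over the spindle top and down on the shank. I handed in at about 28 s with the arm clear of everything.

**One thing went wrong on the way.** I had the pin home (hard stop, about 13 N) before swinging the ring. Pressing the ring down then dragged the pin back about 8 mm. I pushed it home again from behind the eye, to firm contact at about 9 N, with the ring already closed. So the pin was home before the ring was swung, but the last seating came after the ring was down.

**Last checks before hand-in:**
- **Pin:** both camera views showed no gap at the block, and the tip was within about 2 mm of where it should be.
- **Ring:** the bow lay across the shank where a fully closed ring should be, in both views. I did not press it again after re-seating the pin.
- **Stability:** the pin area did not change between pictures 0.6 s apart.
- **Other things on the bench:** compared with the first picture, only the arm and the pin's old and new places had changed.

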